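# Load the solvent tray and purge the pump

## Task

On the solvent tray, pull the clamp slide fully open by its black grip, stand every amber solvent bottle from the bench upright in the tray, and push the slide fully home to its other stop to clamp them. Then, on the purge module, turn the valve handle to half open (45 degrees), tilt the spring-centred prime lever well over towards the valve, hold it there for two seconds and let it recentre, and finally turn the valve fully closed. Leave the other things on the bench where they are.

Things in the scene. Friction and masses are not known exactly. Their poses are not given: they have to be found in the camera images.
- tray: Fixed tray, 175 x 292 mm (x, y), dark walls. Origin: centre of underside; x from front (robot side) to back wall, z up. Floor 12 mm up; inner back wall at x = 80 mm, side walls y = +-138; walls 36-45 mm high. The upright fence plate across it (8 mm thick, top 42 mm up) has its back face at x = -45 mm open, +15 closed. Bottles stand between it and the back wall in one row, x about 50, 68 mm apart.
- clamp (a joint): Clamp slide with the fence, m: 0 = fully open (fence at the front, robot side), 0.060 = fully home (towards the back wall, bottles clamped with 5 mm play). Moves along the tray's +x, about 2 N of friction, stays where left. It pushes bottles along the floor as it closes.
- clamp_grip (a point): Middle of the slide's black upright grip, 85 mm above the bench. The grip measures 30 mm along the tray's x, 18 mm along its y, and spans 48 to 100 mm above the bench. It stands 40 mm in front of the fence's back face and moves with the slide.
- module: Purge module fixed to the bench, grey box 170 x 210 x 60 mm high. Origin: centre of its underside; x points away from the robot, z up. The valve is at (-20, -55) mm, the lever at (0, +55) mm in its frame.
- valve (a joint): Purge valve, rad: 0 = fully closed (the bar lies along the module's x), grows anticlockwise seen from above to 1.57 = fully open (stops at both ends). 0.785 is half open. Friction 0.06 N m, stays where left. Index marks on the module show 0, 45 and 90 degrees; the nose on the bar points at them.
- valve_grip (a point): Centre of the valve's bar handle, on its vertical axis, 97 mm above the bench. The bar is 70 mm long, 14 mm wide and 26 mm high (84 to 110 mm above the bench). Yaw turns with the handle: its x runs along the bar.
- prime (a joint): Prime lever, rad: 0 = upright (spring-centred, 0.3 N m/rad), positive = tilted towards the valve (module's -y), stops at +-0.5. Springs back by itself when let go.
- prime_knob (a point): Centre of the prime lever's black knob (20 mm diameter, 26 mm high), 127 mm above the bench and 63 mm above its pivot when upright. The lever pivots about the module's x axis.
- bottle1_mid (a point): Amber solvent bottle (may be absent), 60 mm diameter, 112 mm tall, heavy-based, about 0.22 kg; this point is on its axis 50 mm above its foot. Straight body to 56 mm, sloping shoulder and neck, then a blue screw cap 42 mm in diameter from 76 to 102 mm above the foot: hold it by the cap from above.
- bottle2_mid (a point): Amber solvent bottle (may be absent), 60 mm diameter, 112 mm tall, heavy-based, about 0.22 kg; this point is on its axis 50 mm above its foot. Straight body to 56 mm, sloping shoulder and neck, then a blue screw cap 42 mm in diameter from 76 to 102 mm above the foot: hold it by the cap from above.
- bottle3_mid (a point): Amber solvent bottle (may be absent), 60 mm diameter, 112 mm tall, heavy-based, about 0.22 kg; this point is on its axis 50 mm above its foot. Straight body to 56 mm, sloping shoulder and neck, then a blue screw cap 42 mm in diameter from 76 to 102 mm above the foot: hold it by the cap from above.
- bottle4_mid (a point): Amber solvent bottle (may be absent), 60 mm diameter, 112 mm tall, heavy-based, about 0.22 kg; this point is on its axis 50 mm above its foot. Straight body to 56 mm, sloping shoulder and neck, then a blue screw cap 42 mm in diameter from 76 to 102 mm above the foot: hold it by the cap from above.
- beaker: Glass beaker, 68 mm wide, 85 mm high; a bystander, leave it. Origin at its underside.
- filter: Small white plastic filter cap, 36 mm wide, 26 mm high; a bystander, leave it. Origin at its underside.
- dish: White dish 80 mm wide; a bystander, leave it. Origin at its underside.

How it is judged (in metres and radians):
On the way, in this order (a step that is already met when the one before it is completed fails the run):
1. the clamp slide is pulled fully open (within 5 mm of its stop) (value of joint clamp below 0.005 m), for 0.2 s.
2. every bottle stands upright on the tray floor between fence and back wall (x of bottle1_mid in the frame of tray between -0.025 and 0.07 m and y of bottle1_mid in the frame of tray between -0.12 and 0.12 m and z of each of bottle1_mid, bottle2_mid, bottle3_mid, bottle4_mid in the frame of tray below 0.072 m and angle between each of bottle1_mid, bottle2_mid, bottle3_mid, bottle4_mid's own z axis and vertical below 0.12 rad and x of bottle2_mid in the frame of tray between -0.025 and 0.07 m and y of bottle2_mid in the frame of tray between -0.12 and 0.12 m and x of bottle3_mid in the frame of tray between -0.025 and 0.07 m and y of bottle3_mid in the frame of tray between -0.12 and 0.12 m and x of bottle4_mid in the frame of tray between -0.025 and 0.07 m and y of bottle4_mid in the frame of tray between -0.12 and 0.12 m and linear speed of each of bottle1, bottle2, bottle3, bottle4 below 0.03 m/s), for 0.3 s.
3. the clamp slide is pushed fully home (within 5 mm of its stop) with the bottles behind it (value of joint clamp above 0.055 m and x of bottle1_mid in the frame of tray between 0.03 and 0.07 m and y of bottle1_mid in the frame of tray between -0.12 and 0.12 m and z of each of bottle1_mid, bottle2_mid, bottle3_mid, bottle4_mid in the frame of tray below 0.072 m and angle between each of bottle1_mid, bottle2_mid, bottle3_mid, bottle4_mid's own z axis and vertical below 0.12 rad and x of bottle2_mid in the frame of tray between 0.03 and 0.07 m and y of bottle2_mid in the frame of tray between -0.12 and 0.12 m and x of bottle3_mid in the frame of tray between 0.03 and 0.07 m and y of bottle3_mid in the frame of tray between -0.12 and 0.12 m and x of bottle4_mid in the frame of tray between 0.03 and 0.07 m and y of bottle4_mid in the frame of tray between -0.12 and 0.12 m), for 0.3 s.
4. the valve is set to half open: 45 degrees, within 8 (value of joint valve between 0.64 and 0.93 rad and value of joint prime below 0.1 rad), for 0.3 s.
5. the prime lever is held over towards the valve by more than 0.3 rad for 1.2 s, with the valve half open (value of joint valve between 0.64 and 0.93 rad and value of joint prime above 0.3 rad), for 1.2 s.
6. the lever is let go and back upright, the valve still half open (value of joint valve between 0.64 and 0.93 rad and value of joint prime between -0.08 and 0.08 rad and contact force between prime and the fingers below 0.1 N), for 0.3 s.
7. the valve is turned fully closed (within 5 degrees) (value of joint valve below 0.087 rad), for 0.2 s.
At the end, for the whole second after the job is handed in: Every bottle stands upright and at rest in the tray, in one row behind the clamp slide, which is within 5 mm of its home stop; the valve is closed within 5 degrees and the prime lever upright within 0.08 rad (all of step 3 and linear speed of each of bottle1, bottle2, bottle3, bottle4 below 0.03 m/s and value of joint valve below 0.087 rad and value of joint prime between -0.08 and 0.08 rad); the robot touches nothing.
It fails at once if a bystander (beaker, filter cap or dish) is pushed more than 60 mm from its place (distance of any of beaker, filter, dish from where it was at the start of the episode above 0.06 m).
Of bottle1, bottle2, bottle3, bottle4 only 2 to 4 are there at a start; the rules pass over those that are not, and their reading is None.
At some moment in a run one of bottle1, bottle2, bottle3, bottle4 may be knocked a few centimetres aside while the robot is not near it.
It also fails if it takes over 210 s, if anything falls off the work surface, if the arm or the gripper's body presses on something with over 40 N, if the wrist force passes 120 N, or if a joint passes its speed limit or range.

## Robot

A 6-joint arm with a two-finger parallel gripper is mounted at the origin on the work surface. World frame = base frame: x ahead of the robot, y to its left, z up, the work surface at z = 0. Lengths are in mm, angles in degrees, forces in N, time in s.
With the tool pointing down it reaches from about 275 to 850 mm from the base axis. Payload 5.2 kg.
Tool frame: the origin (TCP) lies between the finger pads; the fingertips stand 14 mm ahead of it and the grasp point (between the pads) lies 5 mm behind it; z points along the fingers, x is the direction in which the jaws open and shut, and the axes are right-handed (so a half turn about z gives the same grasp; the last joint's range is limited). The gripper opens to 85 mm and grips with 20 to 120 N. Pads are 22 mm wide; open, the fingers measure 114 mm over their backs; the gripper's body (76 mm by 85 mm) begins 54 mm behind the grasp point. The pads swing forward as they close: fully open they stand 13 mm farther back than shut.
Start: joints at [53.583, 14.817, 87.949, -0, 77.235, -11.62], TCP at [230.657, 499.302, 224.01] pointing down, gripper open.
Joint ranges: [-179.93, 179.93], [-52.35, 119.4], [10.71, 147.94], [-69.91, 249.91], [12.55, 155.21], [-178.61, 178.61]. Speed limits (degrees/s): [147.25, 147.25, 180, 180, 180, 180].

## Interface

Orientations are given as a 3x3 rotation matrix whose columns are the frame's x, y, z axes.
In Python, from bench import ctrl gives the robot as it stands.
- The arm moves only by the tool jog_arm, never from a script. Its argument "steps" is a list of rows, each a list of 4 numbers: the shift along the tool's x, y, z in cm, then the turn about the tool's z in degrees. A call has 1 to 8 rows; each row is the pose to reach, as a shift and turn from the pose measured when the call began, along the tool's axes at that moment; what a row does not reach only later rows make up. A row lasts 1/12 s, in which the tool goes at most 41.7 mm and 7.16 degrees, less where a joint would pass 70% of its speed; a pose out of reach is approached as far as the arm can. A call with a gripper value outside its range is refused whole. "claw" is the opening, from -1 (shut) to 1 (fully open), set as the call begins (left out, the last holds). The fingers move at their own pace and stop on an object; the grip force is fixed at half the most. Time passes only in rows, so rows that repeat a pose let the fingers close. It gives the time, the measured TCP pose, the force and the opening at its end, in the units of the state.
- ctrl.observe(): the state, without advancing time (a new reading comes with each control period).
- ctrl.camera(name): name is "side" or "top" or "wrist"; returns a dict with "color" (400x640x3 uint8, red, green, blue), "fovy" (degrees; the focal length in pixels is half the picture's height over the tangent of half this angle, whatever the lens; pixels are square), "cx", "cy" (the principal point, pixels), "pose" (4x4, takes a point from camera to world coordinates). Camera axes: x right, y down, z forward; pixel columns grow to the right and rows downward; lengths in mm; the calibration is good to about 2 mm. A picture is of the moment at which its call begins. There is no depth.
- ctrl.job_done(): hands the job in, once; it reports no verdict.
The state is a dict: "t": time; "joints": joint angles; "joint_vel": joint speeds; "effort": joint torques, N m; "eef_pos": TCP position; "ee_rot": TCP orientation; "wrist_force": force on the tool from outside, world axes, zero at the start; "wrist_torque": the same for the moment, N m; "opening": finger opening in mm.
Only numpy, scipy, OpenCV 4.12 (cv2) and the standard library are available. Lean on these libraries where they do the work, as an engineer would, in place of code of your own. Each camera call takes 0.05 s, during which the arm holds its last target.

## Working session

There is one attempt and no reset: what is moved stays moved. The work goes in short steps, Python scripts to look and compute and a tool call to move; the robot and the scene stay as the last step left them, time stands still between calls to the robot, and variables do not carry over. Pictures are saved under pics/ and viewed, and the job is handed in when it is done.

Besides the shell and the picture viewer there is one more tool, called after "Request:" by a JSON object that holds its "op" and its "data", one argument or row to a line. jog_arm: Moves the arm, as the interface text tells. Its arguments: {"type":"object","properties":{"steps":{"type":"array"},"claw":{"type":"number"}},"required":["steps"]}

```bash
ls; mkdir -p pics; cat > h.py <<'E'
import numpy as np, cv2
from bench import ctrl
def snap(name,fn):
    c=ctrl.camera(name); cv2.imwrite('pics/'+fn,c['color'][:,:,::-1]); 
    np.savez('pics/'+fn+'.npz',**{k:v for k,v in c.items()}); return c
def load(fn): return np.load('pics/'+fn+'.npz')
def ray(c,u,v,z):
    f=200/np.tan(np.radians(float(c['fovy']))/2)
    P=np.array(c['pose']); d=P[:3,:3]@np.array([(u-float(c['cx']))/f,(v-float(c['cy']))/f,1]); o=P[:3,3]
    return o+d*(z-o[2])/d[2]
def proj(c,p):
    f=200/np.tan(np.radians(float(c['fovy']))/2)
    P=np.array(c['pose']); q=P[:3,:3].T@(np.array(p,float)-P[:3,3])
    return q[0]/q[2]*f+float(c['cx']),q[1]/q[2]*f+float(c['cy'])
def crop(fn,x0,y0,x1,y1,out,s=3):
    im=cv2.imread('pics/'+fn)[y0:y1,x0:x1]; cv2.imwrite('pics/'+out,cv2.resize(im,None,fx=s,fy=s,interpolation=cv2.INTER_CUBIC))
def st():
    s=ctrl.observe(); print(s['t'],np.round(s['eef_pos'],1),np.round(s['wrist_force'],1),round(s['opening'],1)); print(np.round(s['ee_rot'],3),np.round(s['joints'],1)); return s
def move(p,yaw=None):
    "tool shift in cm to world p; yaw of tool x axis deg (mod180)"
    s=ctrl.observe(); R=np.array(s['ee_rot']); d=R.T@(np.array(p,float)-np.array(s['eef_pos']))/10
    t=0
    if yaw is not None:
        cur=np.degrees(np.arctan2(R[1,0],R[0,0])); t=-((yaw-cur+90)%180-90)
    print('shift cm',np.round(d,2),'turn',round(t,1), 'yaw',np.degrees(np.arctan2(R[1,0],R[0,0])).round(1))
E
python3 - <<'E'
from h import *
for n in ['top','side','wrist']:
    c=snap(n,n+'0.png'); print(n,c['fovy'],c['cx'],c['cy'],np.round(c['pose'],3))
st()
E
```

```text
pics
top 43.104612959695174 315.54776092493955 200.5027124803359 [[-1.900000e-02 -9.850000e-01  1.720000e-01  3.608180e+02]
 [-1.000000e+00  2.000000e-02  2.000000e-03  3.831300e+01]
 [-5.000000e-03 -1.720000e-01 -9.850000e-01  1.337822e+03]
 [ 0.000000e+00  0.000000e+00  0.000000e+00  1.000000e+00]]
side 44.0701485454566 314.62048488914877 198.17538083868828 [[ 9.60000e-01 -1.86000e-01  2.09000e-01  3.47188e+02]
 [-2.80000e-01 -6.47000e-01  7.10000e-01 -8.26498e+02]
 [ 3.00000e-03 -7.40000e-01 -6.73000e-01  9.19623e+02]
 [ 0.00000e+00  0.00000e+00  0.00000e+00  1.00000e+00]]
wrist 65.09105880843158 314.02435059063595 202.6893752375302 [[ 4.19000e-01  8.66000e-01  2.72000e-01  1.61988e+02]
 [ 9.08000e-01 -3.99000e-01 -1.28000e-01  5.32045e+02]
 [-2.00000e-03  3.00000e-01 -9.54000e-01  3.72426e+02]
 [ 0.00000e+00  0.00000e+00  0.00000e+00  1.00000e+00]]
0.15 [230.4 499.  223.3] [-0.1 -0.7  0. ] 85.5
[[ 0.419  0.908 -0.001]
 [ 0.908 -0.419 -0.001]
 [-0.001 -0.    -1.   ]] [ 53.6  14.9  88.    0.   77.2 -11.6]
```

View pics/top0.png

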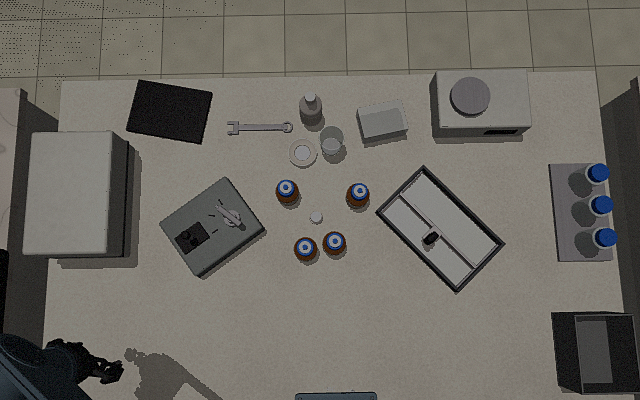

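View pics/side0.png

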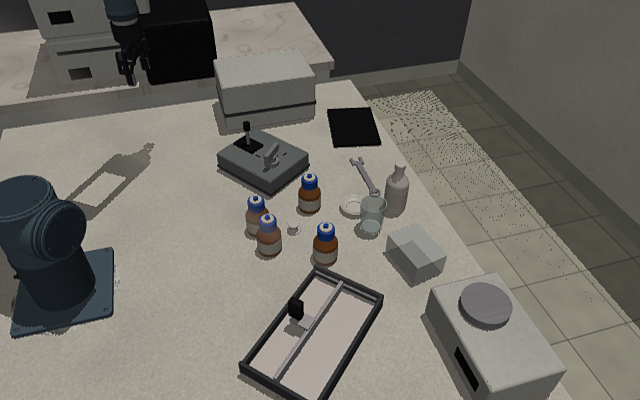

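View pics/wrist0.png

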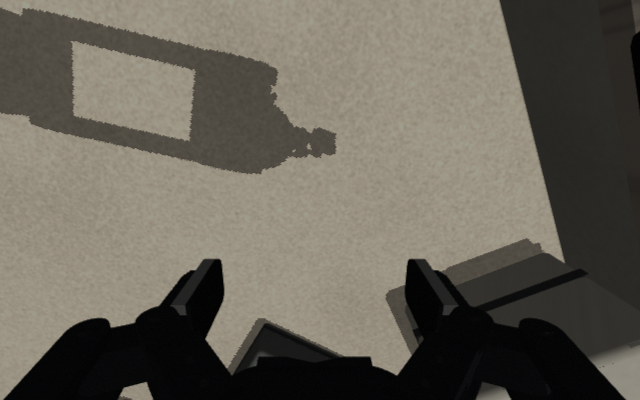

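The top view shows four amber bottles near (288,192), (358,193), (305,248) and (335,243). The tray is on the right with its grip at (431,239), and the module is on the left at (212,227). I'll enlarge these next.

```bash
python3 - <<'E'
from h import *
crop('top0.png',365,155,515,300,'c1.png',5)
crop('top0.png',150,165,280,285,'c2.png',5)
crop('top0.png',265,165,385,275,'c3.png',5)
E
```

```text
(no output)
```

View pics/c1.png

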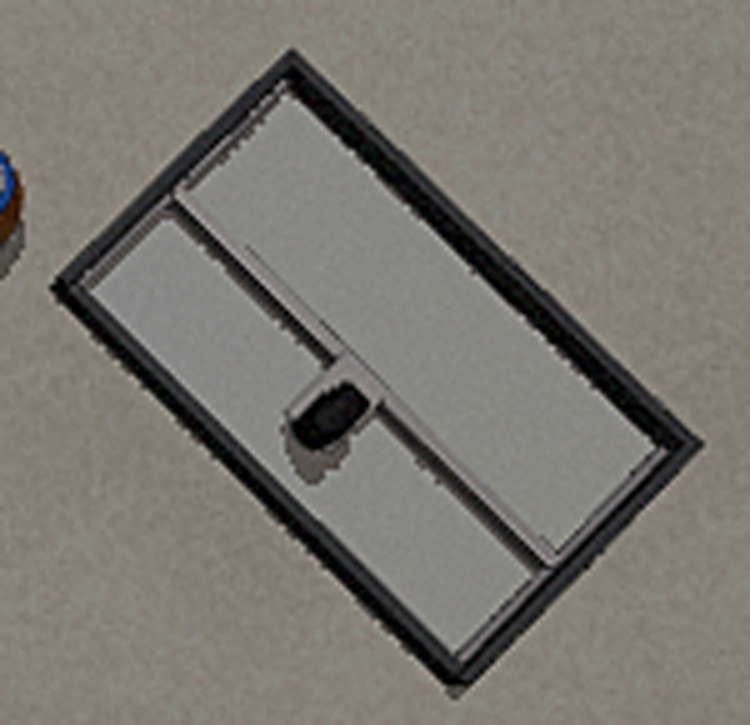

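View pics/c2.png

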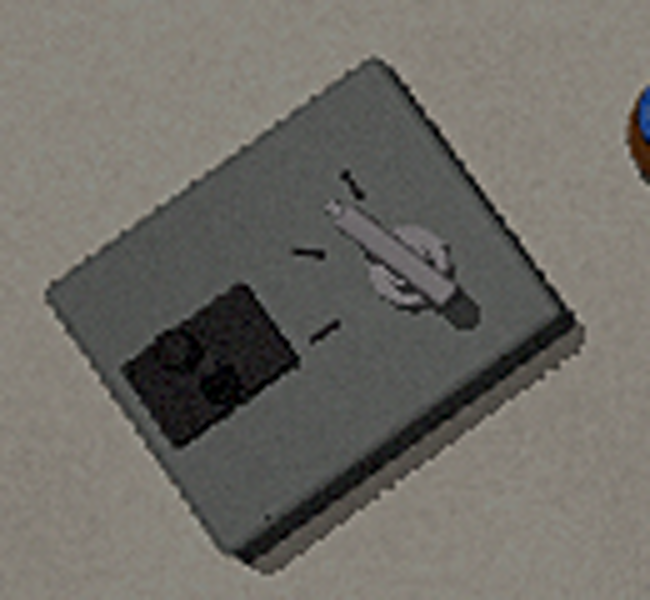

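View pics/c3.png

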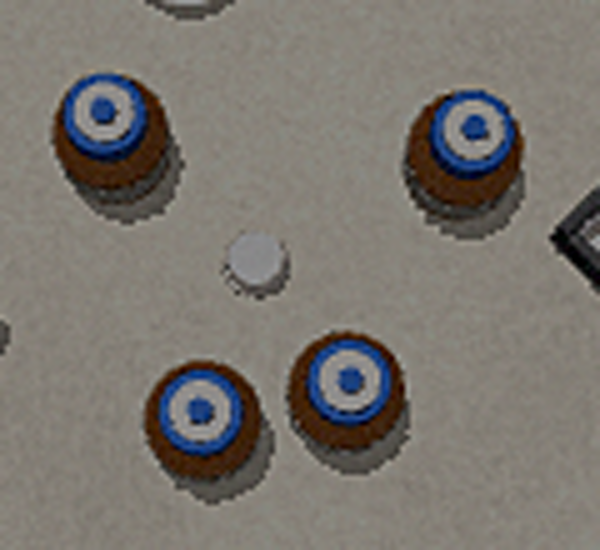

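```bash
python3 - <<'E'
from h import *
c=load('top0.png')
def R(off,u,v,z,s=5): return ray(c,off[0]+u/s,off[1]+v/s,z)
print('tray')
T=[R((365,155),u,v,40) for u,v in [(55,288),(292,50),(703,443),(460,685)]] # FL, BL, BR, FR
for p in T: print(p.round(1))
def cen(name,T):
    m=np.mean(T,axis=0); fx=(T[1]+T[2]-T[0]-T[3])/2; fy=(T[0]+T[1]-T[2]-T[3])/2
    print(name,m.round(1),'dx',np.linalg.norm(fx).round(1),np.degrees(np.arctan2(fx[1],fx[0])).round(1),'dy',np.linalg.norm(fy).round(1),np.degrees(np.arctan2(fy[1],fy[0])).round(1)-90)
cen('tray',T)
M=[R((150,165),u,v,60) for u,v in [(45,292),(378,58),(578,318),(232,552)]]
# which side is x away? label generic
cen('module as [0]->[1] x',M)
print('grip',R((365,155),332,413,100))
print('bottles z102/112')
for u,v in [(103,112),(475,126),(201,409),(350,379)]:
    print(R((265,165),u,v,112).round(1))
print('valve bar ends',R((150,165),335,207,110),R((150,165),450,297,110),'pivot',R((150,165),395,250,110))
print('knob',R((150,165),182,350,140),R((150,165),222,384,140))
E
```

```text
tray
[ 552.  -115.2   40. ]
[ 676.  -244.8   40. ]
[ 465.3 -443.4   40. ]
[ 345.9 -311.1   40. ]
tray [ 509.8 -278.6   40. ] dx 178.8 -47.1 dy 286.9 -46.6
module as [0]->[1] x [523.9 305.7  60. ] dx 206.7 -55.7 dy 168.4 -53.3
grip [ 478.67557698 -241.16227072  100.        ]
bottles z102/112
[608.6 113.8 112. ]
[597.9 -69.5 112. ]
[461.2  67.7 112. ]
[474.3  -4.7 112. ]
valve bar ends [564.77688368 283.07142124 110.        ] [519.09720398 226.18984792 110.        ] pivot [542.83040618 253.32365518 110.        ]
knob [492.36056176 348.86253362 140.        ] [475.81053283 329.47595431 140.        ]
```

```bash
python3 - <<'E'
from h import *
move([478.7,-241,200],43)
E
```

```text
shift cm [-56.76  53.57   2.4 ] turn 22.2 yaw 65.2
```

Request:
{"op": "jog_arm", "data": {
  "steps": [
    [-57,53.6,2.4,22],
    [-57,53.6,2.4,22],
    [-57,53.6,2.4,22],
    [-57,53.6,2.4,22],
    [-57,53.6,2.4,22],
    [-57,53.6,2.4,22],
    [-57,53.6,2.4,22],
    [-57,53.6,2.4,22]
  ],
  "claw": 1
}}

```text
t: 0.82
eef_pos: [335.7, 181.4, 213.7]
ee_rot: [[0.728, 0.685, -0.0], [0.685, -0.728, -0.001], [-0.001, 0.0, -1.0]]
wrist_force: [1.4, 0.1, -0.1]
opening: 85.2
```

Request:
{"op": "jog_arm", "data": {
  "steps": [
    [-18.5,40.5,1.4,0],
    [-18.5,40.5,1.4,0],
    [-18.5,40.5,1.4,0],
    [-18.5,40.5,1.4,0],
    [-18.5,40.5,1.4,0],
    [-18.5,40.5,1.4,0],
    [-18.5,40.5,1.4,0],
    [-18.5,40.5,1.4,0]
  ]
}}

```text
t: 1.48
eef_pos: [442.2, -134.8, 203.4]
ee_rot: [[0.729, 0.685, -0.0], [0.685, -0.729, -0.001], [-0.001, 0.0, -1.0]]
wrist_force: [1.4, 1.0, -0.3]
opening: 85.1
```

Request:
{"op": "jog_arm", "data": {
  "steps": [
    [-6.4,14,0.2,0],
    [-6.4,14,0.2,0],
    [-6.4,14,0.2,0],
    [-6.4,14,0.2,0]
  ]
}}

```text
t: 1.82
eef_pos: [491.7, -284.1, 201.0]
ee_rot: [[0.73, 0.683, -0.001], [0.683, -0.73, -0.001], [-0.001, 0.001, -1.0]]
wrist_force: [0.1, 0.9, -0.2]
opening: 85.3
```

```bash
python3 - <<'E'
from h import *
st(); snap('wrist','w1.png'); snap('top','t1.png')
E
```

```text
1.8167 [ 491.7 -284.1  201. ] [ 0.1  0.9 -0.2] 85.3
[[ 0.73   0.683 -0.001]
 [ 0.683 -0.73  -0.001]
 [-0.001  0.001 -1.   ]] [-41.2  17.6  87.5  -0.1  74.9 -84.3]
```

View pics/w1.png

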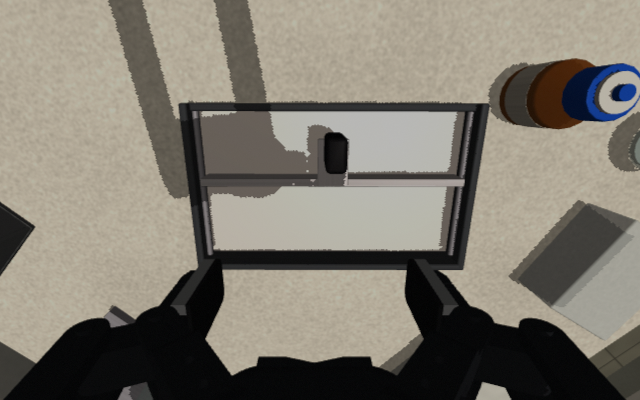

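View pics/t1.png

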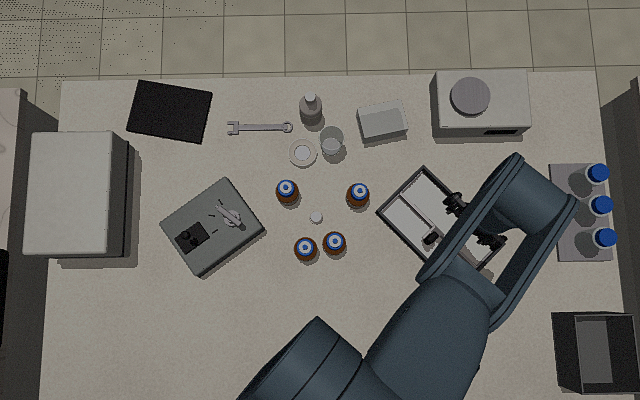

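```bash
python3 - <<'E'
from h import *
crop('w1.png',160,80,510,290,'c4.png',2.2)
c=load('w1.png')
for z in (36,45):
  for u,v in [(181,104),(488,104),(464,268),(199,268)]:
    print(z,ray(c,u,v,z).round(1))
print(ray(c,336,135,100),ray(c,336,172,48))
E
```

```text
36 [ 347.5 -314.7   36. ]
36 [ 561.7 -114.1   36. ]
36 [ 683.7 -240.8   36. ]
36 [ 466.3 -444.8   36. ]
45 [ 350.2 -312.2   45. ]
45 [ 558.2 -117.4   45. ]
45 [ 676.8 -240.4   45. ]
45 [ 465.5 -438.6   45. ]
[ 468.77935181 -232.76552081  100.        ] [ 499.58106863 -259.40148589   48.        ]
```

View pics/c4.png

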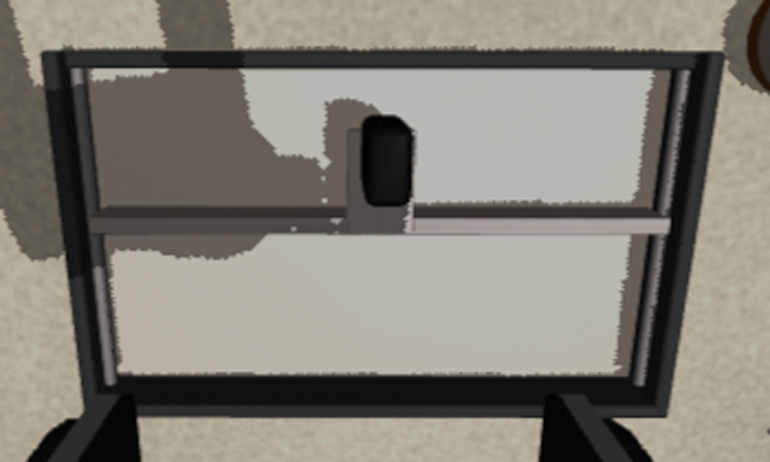

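```bash
python3 - <<'E'
from h import *
print(load('w1.png')['pose'].round(2))
move([478,-241.5,125],43)
E
```

```text
[[ 7.3000e-01  6.5000e-01  2.1000e-01  4.4039e+02]
 [ 6.8000e-01 -7.0000e-01 -2.2000e-01 -2.2720e+02]
 [-0.0000e+00  3.0000e-01 -9.5000e-01  3.5007e+02]
 [ 0.0000e+00  0.0000e+00  0.0000e+00  1.0000e+00]]
shift cm [ 1.99 -4.2   7.54] turn -0.0 yaw 43.0
```

```bash
python3 - <<'E'
from h import *
c=load('w1.png')
for p in (ray(c,336,173,100),ray(c,336,132,48)):
  d=p[:2]-[511.5,-278]; print(p.round(1),'tray',d@[.682,-.731],d@[.731,.682])
E
```

```text
[ 490.  -254.4  100. ] tray -31.89908707541325 0.3231755508378962
[ 472.7 -231.9   48. ] tray -60.10819985911994 3.082168736940226
```

Request:
{"op": "jog_arm", "data": {
  "steps": [
    [2,-4.2,0,0],
    [2,-4.2,3,0],
    [2,-4.2,7.5,0],
    [2,-4.2,7.5,0]
  ]
}}

```text
t: 2.25
eef_pos: [474.0, -237.4, 119.6]
ee_rot: [[0.731, 0.682, -0.009], [0.682, -0.731, 0.005], [-0.003, -0.01, -1.0]]
wrist_force: [-0.7, 1.9, 0.2]
opening: 85.3
```

Request:
{"op": "jog_arm", "data": {
  "steps": [
    [0.1,0.7,2,0],
    [0.1,0.7,4.2,0],
    [0.1,0.7,4.2,0]
  ]
}}

```text
t: 2.5
eef_pos: [476.9, -239.6, 74.6]
ee_rot: [[0.731, 0.682, -0.015], [0.682, -0.731, 0.01], [-0.005, -0.017, -1.0]]
wrist_force: [-0.3, -0.3, -1.0]
opening: 85.5
```

Request:
{"op": "jog_arm", "data": {
  "steps": [
    [0,0,0,0],
    [0,0,0,0],
    [0,0,0,0],
    [0,0,0,0],
    [0,0,0,0],
    [0,0,0,0],
    [0,0,0,0],
    [0,0,0,0]
  ],
  "claw": -1
}}

```text
t: 3.17
eef_pos: [476.3, -241.4, 76.1]
ee_rot: [[0.731, 0.682, -0.016], [0.683, -0.731, 0.006], [-0.007, -0.015, -1.0]]
wrist_force: [-6.7, -4.8, 7.3]
opening: 16.3
```

Request:
{"op": "jog_arm", "data": {
  "steps": [
    [0,-1,0,0],
    [0,-2,0,0],
    [0,-3,0,0],
    [0,-3.6,0,0],
    [0,-4,0,0],
    [0,-4.3,0,0],
    [0,-4.3,0,0]
  ]
}}

```text
t: 3.75
eef_pos: [449.8, -213.2, 76.3]
ee_rot: [[0.731, 0.683, -0.009], [0.683, -0.731, -0.0], [-0.007, -0.006, -1.0]]
wrist_force: [12.4, -14.9, -28.0]
opening: 16.4
```

```bash
python3 - <<'E'
from h import *
s=st(); snap('wrist','w2.png')
d=np.array(s['eef_pos'][:2])-[511.5,-278];print(d@[.682,-.731],d@[.731,.682])
E
```

```text
3.75 [ 449.8 -213.2   76.3] [ 12.4 -14.9 -28. ] 16.4
[[ 0.731  0.683 -0.009]
 [ 0.683 -0.731 -0.   ]
 [-0.007 -0.006 -1.   ]] [-38.   18.6 105.8  -0.4  56.  -80.8]
-89.44787384052958 -0.8932870493915264
```

View pics/w2.png

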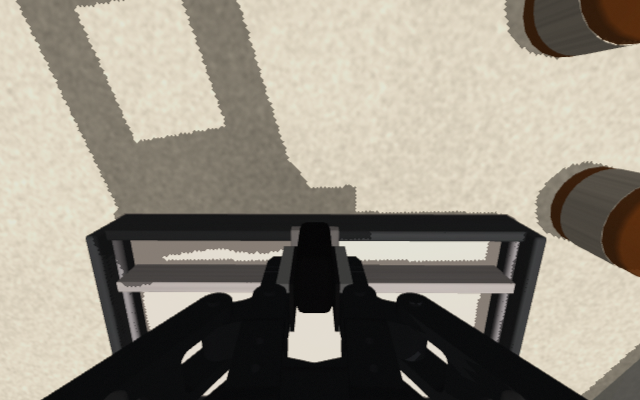

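The grip is against its stop: about 20 N along the tray's x. I'll release it and rise.

Request:
{"op": "jog_arm", "data": {
  "steps": [
    [0,0.3,0,0],
    [0,0.3,0,0],
    [0,0.3,0,0],
    [0,0.3,0,0],
    [0,0.3,0,0],
    [0,0.3,0,0]
  ],
  "claw": 1
}}

```text
t: 4.3
eef_pos: [451.7, -215.1, 76.7]
ee_rot: [[0.731, 0.683, -0.009], [0.683, -0.731, -0.0], [-0.007, -0.006, -1.0]]
wrist_force: [0.1, 0.2, -0.7]
opening: 85.1
```

Request:
{"op": "jog_arm", "data": {
  "steps": [
    [0,0,-4,0],
    [0,0,-8,0],
    [0,0,-12,0],
    [0,0,-14,0],
    [0,0,-14,0]
  ]
}}

```text
t: 4.72
eef_pos: [455.5, -216.7, 222.5]
ee_rot: [[0.731, 0.683, -0.001], [0.683, -0.73, -0.007], [-0.005, 0.004, -1.0]]
wrist_force: [0.6, -0.9, -0.6]
opening: 85.1
```

```bash
python3 - <<'E'
from h import *
st(); c=snap('wrist','w3.png'); snap('side','s3.png'); snap('top','t3.png')
crop('s3.png',200,160,420,400,'c5.png',2.5)
E
```

```text
4.7167 [ 455.5 -216.7  222.5] [ 0.6 -0.9 -0.6] 85.1
[[ 0.731  0.683 -0.001]
 [ 0.683 -0.73  -0.007]
 [-0.005  0.004 -1.   ]] [-37.9  10.1  94.3  -0.3  75.5 -80.9]
```

View pics/w3.png

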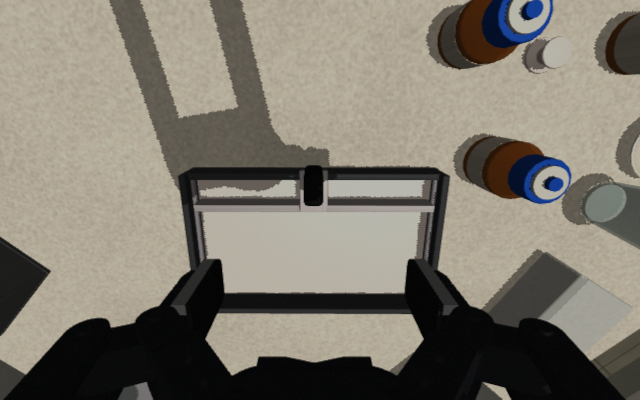

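View pics/c5.png

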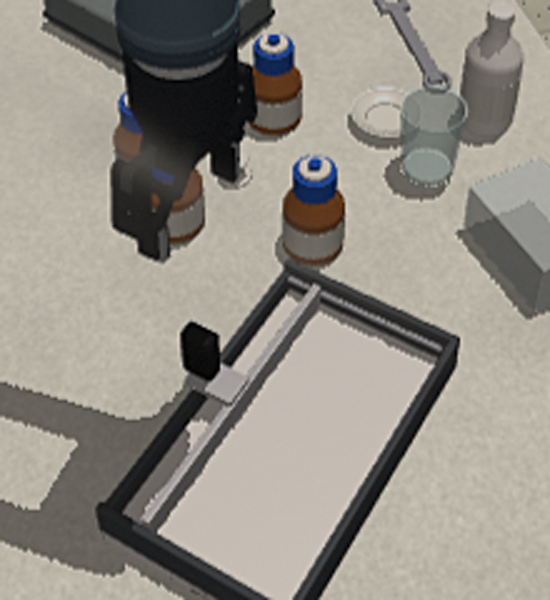

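View pics/t3.png

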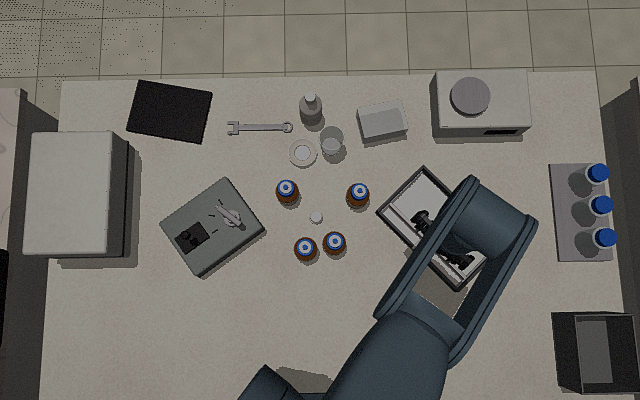

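```bash
python3 - <<'E'
from h import *
crop('w3.png',170,155,460,325,'c6.png',2.7)
c=load('w3.png')
def tr(p): 
  d=np.array(p[:2])-[511.5,-278]; return (d@[.682,-.731]).round(1),(d@[.731,.682]).round(1)
for n,u,v,z in [('back floor',312,293,12),('front outer top L',181,170,36),('R',448,171,36),('L45',181,170,45),('R45',448,171,45),('fence back top',312,211,42)]:
  print(n,tr(ray(c,u,v,z)))
E
```

```text
back floor (np.float64(80.6), np.float64(-1.4))
front outer top L (np.float64(-89.8), np.float64(-143.7))
R (np.float64(-89.3), np.float64(146.6))
L45 (np.float64(-91.6), np.float64(-139.8))
R45 (np.float64(-91.2), np.float64(142.8))
fence back top (np.float64(-45.0), np.float64(-1.0))
```

View pics/c6.png

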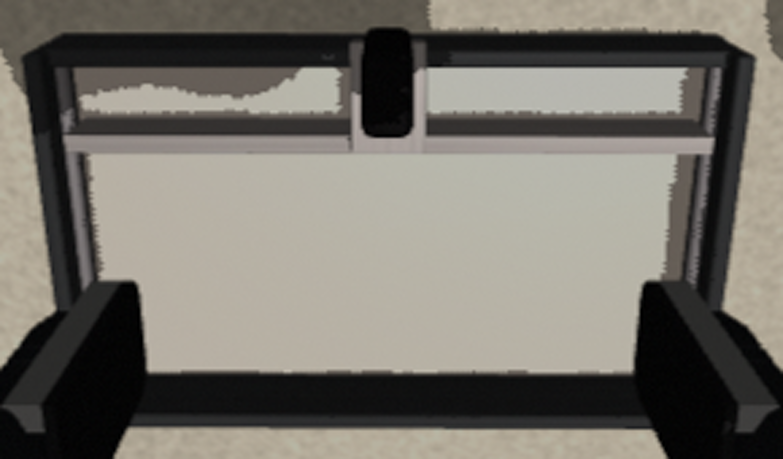

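```bash
cat >> h.py <<'E'
TC=np.array([512.5,-277.5]); TX=np.array([.682,-.731]); TY=np.array([.731,.682])
def slot(y,x=43): return TC+TX*x+TY*y
def tr(p):
  d=np.array(p[:2])-TC; return np.round([d@TX,d@TY],1)
E
python3 - <<'E'
from h import *
for y in (-101,-34,34,101): print(y,slot(y).round(1))
move([474.3,-4.7,220],-10)
E
```

```text
-101 [ 468.  -377.8]
-34 [ 517.  -332.1]
34 [ 566.7 -285.7]
101 [ 615.7 -240.1]
shift cm [ 15.92 -13.85  -0.4 ] turn 53.1 yaw 43.1
```

Request:
{"op": "jog_arm", "data": {
  "steps": [
    [16,-13.8,0,53],
    [16,-13.8,0,53],
    [16,-13.8,0,53],
    [16,-13.8,0,53],
    [16,-13.8,0,53],
    [16,-13.8,0,53],
    [16,-13.8,0,53],
    [16,-13.8,0,53]
  ]
}}

```text
t: 5.53
eef_pos: [473.7, -2.2, 213.8]
ee_rot: [[0.984, -0.175, -0.014], [-0.175, -0.985, 0.002], [-0.014, 0.001, -1.0]]
wrist_force: [0.6, -1.3, -0.6]
opening: 85.3
```

```bash
python3 - <<'E'
from h import *
st(); c=snap('wrist','w4.png'); snap('top','t4.png')
move([474.3,-4.7,88],-10)
crop('t4.png',265,165,385,275,'c7.png',5)
E
```

```text
5.5333 [473.7  -2.2 213.8] [ 0.6 -1.3 -0.6] 85.3
[[ 0.984 -0.175 -0.014]
 [-0.175 -0.985  0.002]
 [-0.014  0.001 -1.   ]] [-13.7   7.9  98.2  -0.1  74.7  -3.6]
shift cm [ 0.23  0.09 12.6 ] turn 0.1 yaw -9.9
```

View pics/w4.png

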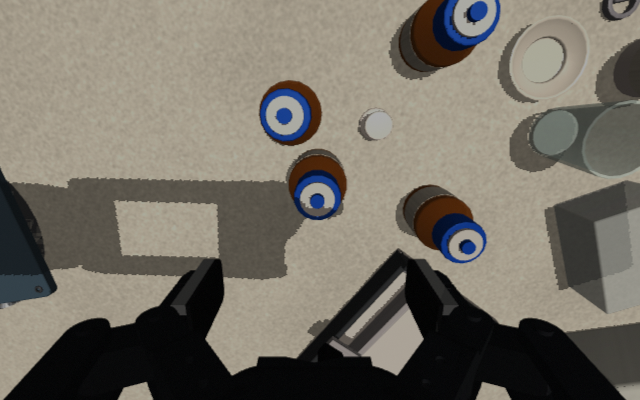

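View pics/c7.png

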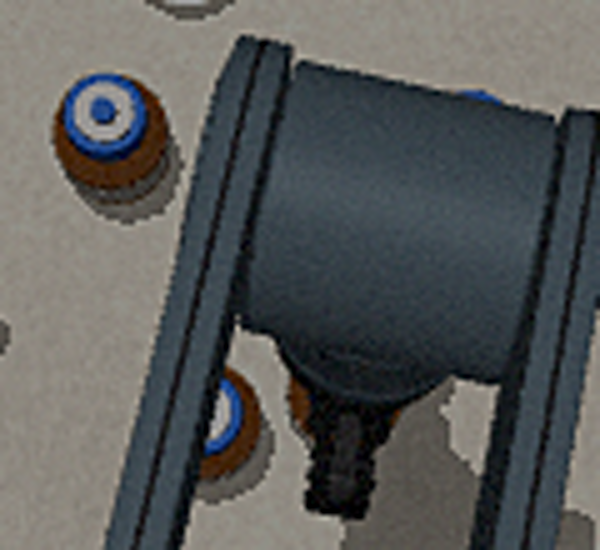

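```bash
python3 - <<'E'
from h import *
c=load('w4.png')
for u,v in [(317,201),(285,116),(467,247),(478,12)]: print(ray(c,u,v,112).round(1))
E
```

```text
[475.9  -2.7 112. ]
[463.3  69.3 112. ]
[597.6 -66.5 112. ]
[610.8 114.5 112. ]
```

Request:
{"op": "jog_arm", "data": {
  "steps": [
    [0.2,0.1,4,0],
    [0.2,0.1,8,0],
    [0.2,0.1,11,0],
    [0.2,0.1,12.6,0],
    [0.2,0.1,12.6,0]
  ]
}}

```text
t: 6.05
eef_pos: [469.8, -4.2, 83.3]
ee_rot: [[0.985, -0.17, -0.024], [-0.17, -0.985, 0.004], [-0.024, 0.0, -1.0]]
wrist_force: [-0.0, -0.5, 0.0]
opening: 85.4
```

Request:
{"op": "jog_arm", "data": {
  "steps": [
    [0,0,0,0],
    [0,0,0,0],
    [0,0,0,0],
    [0,0,0,0],
    [0,0,0,0],
    [0,0,0,0]
  ],
  "claw": -1
}}

```text
t: 6.55
eef_pos: [471.3, -4.6, 85.0]
ee_rot: [[0.985, -0.169, -0.02], [-0.169, -0.986, 0.003], [-0.02, 0.001, -1.0]]
wrist_force: [0.3, 0.1, 6.1]
opening: 39.0
```

Request:
{"op": "jog_arm", "data": {
  "steps": [
    [0,0,-3,0],
    [0,0,-7,0],
    [0,0,-11,0],
    [0,0,-14,0],
    [0,0,-16.5,0],
    [0,0,-16.5,0],
    [0,0,-16.5,0]
  ]
}}

```text
t: 7.13
eef_pos: [475.3, -5.2, 251.4]
ee_rot: [[0.985, -0.169, -0.016], [-0.169, -0.986, 0.002], [-0.017, 0.001, -1.0]]
wrist_force: [-0.6, 0.5, -2.3]
opening: 38.9
```

```bash
python3 - <<'E'
from h import *
st()
move([468,-377.8,245],-47)
E
```

```text
7.1333 [475.3  -5.2 251.4] [-0.6  0.5 -2.3] 38.9
[[ 0.985 -0.169 -0.016]
 [-0.169 -0.986  0.002]
 [-0.017  0.001 -1.   ]] [-14.    6.6  94.3  -0.1  80.   -4.3]
shift cm [ 5.59 36.85  0.57] turn 37.3 yaw -9.7
```

Request:
{"op": "jog_arm", "data": {
  "steps": [
    [0.7,4.1,0.5,5],
    [1.3,8.2,0.5,10],
    [1.9,12.3,0.5,15],
    [2.5,16.4,0.5,20],
    [3.1,20.5,0.5,25],
    [3.7,24.6,0.5,30],
    [4.3,28.7,0.5,35],
    [4.9,32.5,0.5,37]
  ]
}}

```text
t: 7.8
eef_pos: [467.0, -335.3, 243.2]
ee_rot: [[0.682, -0.731, -0.02], [-0.731, -0.682, 0.005], [-0.017, 0.011, -1.0]]
wrist_force: [1.6, 0.8, -2.5]
opening: 39.1
```

```bash
python3 - <<'E'
from h import *
st()
move([468,-377.8,245],-47)
E
```

```text
7.8 [ 467.  -335.3  243.2] [ 1.6  0.8 -2.5] 39.1
[[ 0.682 -0.731 -0.02 ]
 [-0.731 -0.682  0.005]
 [-0.017  0.011 -1.   ]] [-46.4  17.4  81.7  -0.6  81.9   0.7]
shift cm [ 3.17  2.83 -0.21] turn -0.0 yaw -47.0
```

Request:
{"op": "jog_arm", "data": {
  "steps": [
    [1.5,1.4,0,0],
    [3.2,2.8,0,0],
    [3.2,2.8,0,0],
    [3.2,2.8,4,0],
    [3.2,2.8,8,0],
    [3.2,2.8,10.5,0],
    [3.2,2.8,10.5,0]
  ]
}}

```text
t: 8.38
eef_pos: [462.2, -372.3, 129.6]
ee_rot: [[0.681, -0.731, -0.03], [-0.731, -0.682, 0.017], [-0.033, 0.01, -0.999]]
wrist_force: [-0.4, 0.5, -3.8]
opening: 39.6
```

```bash
python3 - <<'E'
from h import *
s=st();print(tr(s['eef_pos']))
move([468,-377.8,99],-47); snap('side','s5.png'); snap('wrist','w5.png')
crop('s5.png',200,200,420,400,'c8.png',3)
E
```

```text
8.3833 [ 462.2 -372.3  129.6] [-0.4  0.5 -3.8] 39.6
[[ 0.681 -0.731 -0.03 ]
 [-0.731 -0.682  0.017]
 [-0.033  0.01  -0.999]] [-49.2  24.8  87.4  -0.7  69.8  -1.9]
[  35.  -101.4]
shift cm [ 0.9  -0.08  3.03] turn -0.0 yaw -47.0
```

View pics/c8.png

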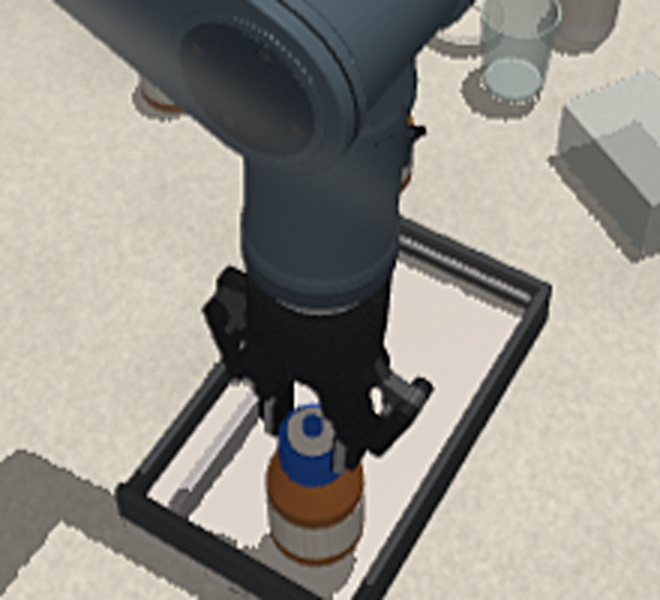

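View pics/w5.png

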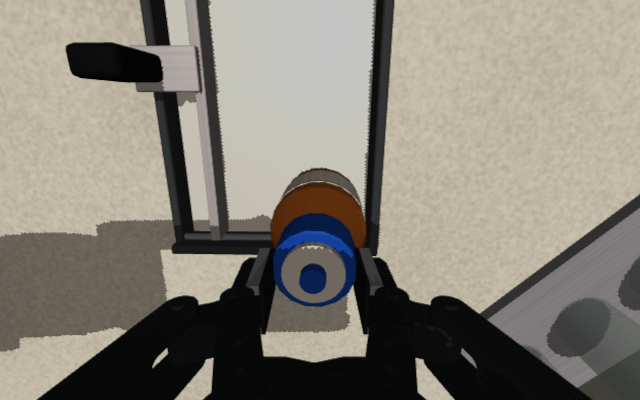

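Request:
{"op": "jog_arm", "data": {
  "steps": [
    [0.9,0,0.5,0],
    [0.9,0,1.5,0],
    [0.9,0,2.4,0],
    [0.9,0,2.9,0],
    [0.9,0,2.9,0],
    [0.9,0,2.9,0]
  ]
}}

```text
t: 8.98
eef_pos: [472.5, -383.7, 122.9]
ee_rot: [[0.683, -0.73, -0.015], [-0.73, -0.683, -0.002], [-0.009, 0.013, -1.0]]
wrist_force: [-21.7, 22.9, 77.2]
opening: 39.1
```

```bash
python3 - <<'E'
from h import *
s=st();print(tr(s['eef_pos']))
E
```

```text
8.9833 [ 472.5 -383.7  122.9] [-21.7  22.9  77.2] 39.1
[[ 0.683 -0.73  -0.015]
 [-0.73  -0.683 -0.002]
 [-0.009  0.013 -1.   ]] [-49.1  25.7  86.8  -0.8  68.   -1.9]
[  50.4 -101.7]
```

Request:
{"op": "jog_arm", "data": {
  "steps": [
    [-0.6,0,-1,0],
    [-0.6,0,-2.5,0],
    [-0.6,0,-2.5,0],
    [-0.6,0,-2.5,0]
  ]
}}

```text
t: 9.32
eef_pos: [469.9, -380.5, 149.9]
ee_rot: [[0.683, -0.73, -0.012], [-0.73, -0.683, -0.006], [-0.004, 0.013, -1.0]]
wrist_force: [-0.2, -0.6, -2.5]
opening: 39.0
```

```bash
python3 - <<'E'
from h import *
s=st();print(tr(s['eef_pos']))
snap('side','s6.png'); snap('wrist','w6.png')
crop('s6.png',200,200,420,400,'c9.png',3)
c=load('w6.png')
# project expected tray features
for nm,p in [('floor corner back -y',(80,-138,12)),('floor corner back +y',(80,138,12)),('outer top -y back',(87.5,-146,45)),('outer top -y front',(-87.5,-146,36))]:
    w=TC+TX*p[0]+TY*p[1]; print(nm,np.round(proj(c,[*w,p[2]]),0),np.round(proj(load('s6.png'),[*w,p[2]]),0))
E
```

```text
9.3167 [ 469.9 -380.5  149.9] [-0.2 -0.6 -2.5] 39.0
[[ 0.683 -0.73  -0.012]
 [-0.73  -0.683 -0.006]
 [-0.004  0.013 -1.   ]] [-49.1  23.8  85.8  -0.8  70.6  -1.9]
[  46.3 -101.3]
floor corner back -y [350. 225.] [315. 410.]
floor corner back +y [ 365. -139.] [379. 304.]
outer top -y back [362. 248.] [316. 408.]
outer top -y front [169. 243.] [239. 364.]
```

View pics/c9.png

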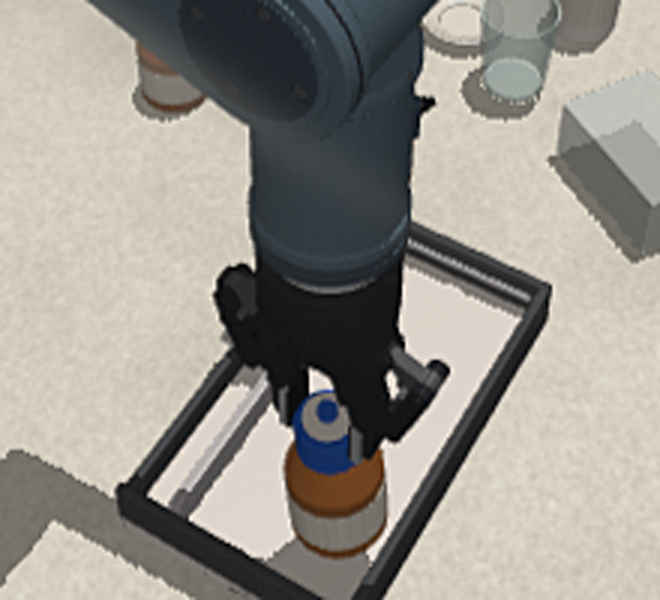

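View pics/w6.png

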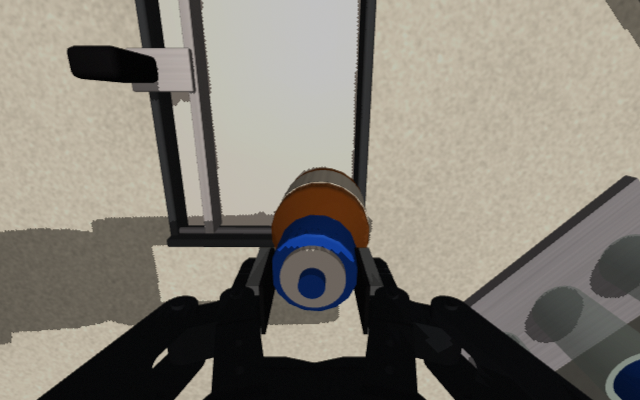

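Request:
{"op": "jog_arm", "data": {
  "steps": [
    [-0.8,0,0,0],
    [-0.8,0,0,0],
    [-0.8,0,1,0],
    [-0.8,0,2,0],
    [-0.8,0,2.5,0],
    [-0.8,0,2.5,0],
    [-0.8,0,2.5,0],
    [-0.8,0,2.5,0]
  ]
}}

```text
t: 10.08
eef_pos: [462.9, -373.5, 121.9]
ee_rot: [[0.683, -0.73, -0.016], [-0.73, -0.683, -0.001], [-0.01, 0.013, -1.0]]
wrist_force: [0.3, 0.4, -1.0]
opening: 39.4
```

```bash
python3 - <<'E'
from h import *
s=st();print(tr(s['eef_pos']))
E
```

```text
10.0833 [ 462.9 -373.5  121.9] [ 0.3  0.4 -1. ] 39.4
[[ 0.683 -0.73  -0.016]
 [-0.73  -0.683 -0.001]
 [-0.01   0.013 -1.   ]] [-49.2  24.5  88.9  -0.8  67.2  -2. ]
[  36.4 -101.7]
```

Request:
{"op": "jog_arm", "data": {
  "steps": [
    [0.2,0,0.8,0],
    [0.2,0,1.5,0],
    [0.2,0,2.0,0],
    [0.2,0,2.3,0],
    [0.2,0,2.3,0],
    [0.2,0,2.3,0]
  ]
}}

```text
t: 10.58
eef_pos: [463.8, -374.9, 98.6]
ee_rot: [[0.683, -0.73, -0.017], [-0.73, -0.683, -0.001], [-0.011, 0.012, -1.0]]
wrist_force: [-0.4, -0.3, -2.8]
opening: 39.2
```

```bash
python3 - <<'E'
from h import *
s=st();print(tr(s['eef_pos']))
E
```

```text
10.5833 [ 463.8 -374.9   98.6] [-0.4 -0.3 -2.8] 39.2
[[ 0.683 -0.73  -0.017]
 [-0.73  -0.683 -0.001]
 [-0.011  0.012 -1.   ]] [-49.2  26.1  90.1  -0.8  64.5  -1.9]
[  38. -102.]
```

Request:
{"op": "jog_arm", "data": {
  "steps": [
    [0,0,0.1,0],
    [0,0,0.2,0],
    [0,0,0.3,0],
    [0,0,0.3,0]
  ]
}}

```text
t: 10.92
eef_pos: [463.7, -374.8, 95.5]
ee_rot: [[0.683, -0.73, -0.017], [-0.73, -0.683, -0.001], [-0.011, 0.013, -1.0]]
wrist_force: [-1.1, -1.1, -3.4]
opening: 39.0
```

Request:
{"op": "jog_arm", "data": {
  "steps": [
    [0,0,0.1,0],
    [0,0,0.2,0],
    [0,0,0.3,0],
    [0,0,0.4,0],
    [0,0,0.4,0]
  ]
}}

```text
t: 11.33
eef_pos: [464.2, -375.5, 94.2]
ee_rot: [[0.683, -0.73, -0.015], [-0.73, -0.683, -0.003], [-0.008, 0.013, -1.0]]
wrist_force: [-2.4, 2.5, 13.8]
opening: 39.4
```

Contact at about z 94.5, so I'm releasing and rising.

Request:
{"op": "jog_arm", "data": {
  "steps": [
    [0,0,0,0],
    [0,0,0,0],
    [0,0,0,0],
    [0,0,0,0],
    [0,0,0,0],
    [0,0,0,0]
  ],
  "claw": 1
}}

```text
t: 11.83
eef_pos: [464.1, -375.3, 93.8]
ee_rot: [[0.683, -0.73, -0.015], [-0.73, -0.683, -0.002], [-0.009, 0.013, -1.0]]
wrist_force: [-0.6, 1.0, -0.9]
opening: 85.4
```

Request:
{"op": "jog_arm", "data": {
  "steps": [
    [0,0,-2,0],
    [0,0,-6,0],
    [0,0,-10,0],
    [0,0,-13,0],
    [0,0,-13,0]
  ]
}}

```text
t: 12.25
eef_pos: [468.6, -377.8, 231.5]
ee_rot: [[0.683, -0.73, -0.007], [-0.73, -0.683, -0.012], [0.004, 0.013, -1.0]]
wrist_force: [-0.1, -0.9, 0.5]
opening: 85.5
```

```bash
python3 - <<'E'
from h import *
s=st();print(tr(s['eef_pos']))
snap('wrist','w7.png'); snap('top','t7.png')
move([597.9,-68,220],-47)
E
```

```text
12.25 [ 468.6 -377.8  231.5] [-0.1 -0.9  0.5] 85.5
[[ 0.683 -0.73  -0.007]
 [-0.73  -0.683 -0.012]
 [ 0.004  0.013 -1.   ]] [-49.   19.8  79.9  -0.8  80.   -2. ]
[  43.4 -100.4]
shift cm [-13.49 -30.61   0.21] turn 0.1 yaw -46.9
```

View pics/w7.png

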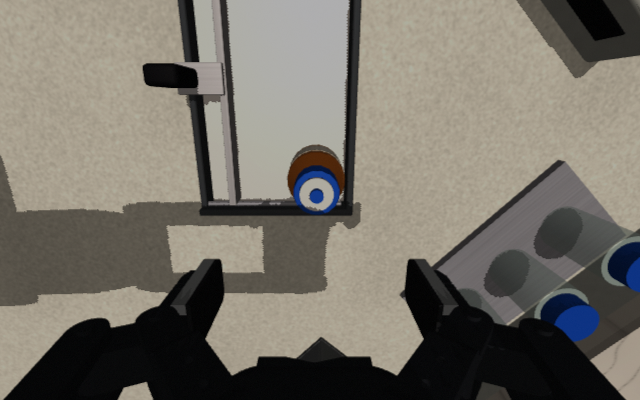

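View pics/t7.png

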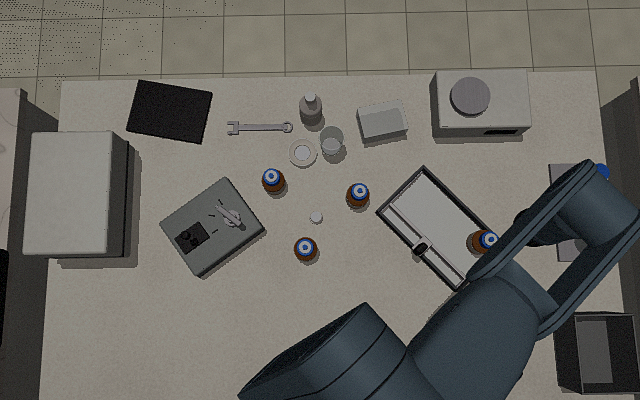

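Bottle 4 is standing in the tray. Bottle 1 was knocked from about (288,188) to (273,180), so I'll re-measure it later. Bottle 2 is next.

```bash
python3 - <<'E'
from h import *
print(tr(ray(load('w7.png'),316,196,124)))
E
```

```text
[ 45.9 -98.6]
```

Request:
{"op": "jog_arm", "data": {
  "steps": [
    [-13.5,-30.6,0,0],
    [-13.5,-30.6,0,0],
    [-13.5,-30.6,0,0],
    [-13.5,-30.6,0,0],
    [-13.5,-30.6,0,0],
    [-13.5,-30.6,0,0],
    [-13.5,-30.6,0,0],
    [-13.5,-30.6,0,0]
  ]
}}

```text
t: 13.02
eef_pos: [596.9, -66.5, 219.9]
ee_rot: [[0.683, -0.73, -0.017], [-0.73, -0.683, -0.004], [-0.009, 0.015, -1.0]]
wrist_force: [1.0, -0.6, 0.5]
opening: 85.5
```

Request:
{"op": "jog_arm", "data": {
  "steps": [
    [0,0,0,0],
    [0,0,0,0]
  ]
}}

```text
t: 13.18
eef_pos: [596.2, -63.4, 217.3]
ee_rot: [[0.686, -0.727, -0.021], [-0.727, -0.687, -0.002], [-0.013, 0.017, -1.0]]
wrist_force: [0.4, 0.7, -0.7]
opening: 85.4
```

```bash
python3 - <<'E'
from h import *
s=st()
snap('wrist','w8.png')
E
```

```text
13.1833 [596.2 -63.4 217.3] [ 0.4  0.7 -0.7] 85.4
[[ 0.686 -0.727 -0.021]
 [-0.727 -0.687 -0.002]
 [-0.013  0.017 -1.   ]] [-16.4  20.9  80.3  -0.5  79.9  30.3]
```

View pics/w8.png

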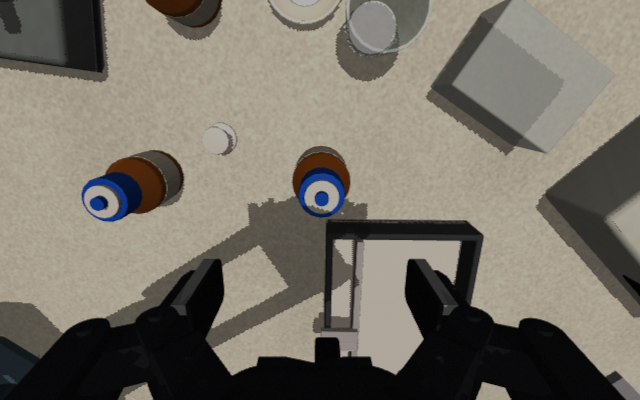

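```bash
python3 - <<'E'
from h import *
p=ray(load('w8.png'),321,199,112);print(p)
move([(p[0]+597.9)/2,(p[1]-69.5)/2,88],-47)
E
```

```text
[599.246116   -67.40527266 112.        ]
shift cm [ 0.57 -0.2  12.96] turn 0.2 yaw -46.8
```

Request:
{"op": "jog_arm", "data": {
  "steps": [
    [0.6,-0.2,4,0],
    [0.6,-0.2,8,0],
    [0.6,-0.2,11.5,0],
    [0.6,-0.2,12.9,0],
    [0.6,-0.2,12.9,0],
    [0.6,-0.2,12.9,0]
  ]
}}

```text
t: 13.73
eef_pos: [597.7, -70.2, 87.5]
ee_rot: [[0.683, -0.73, -0.024], [-0.73, -0.684, -0.003], [-0.014, 0.019, -1.0]]
wrist_force: [0.0, -0.8, 0.7]
opening: 85.7
```

Request:
{"op": "jog_arm", "data": {
  "steps": [
    [0,0,0,0],
    [0,0,0,0],
    [0,0,0,0],
    [0,0,0,0],
    [0,0,0,0],
    [0,0,0,0]
  ],
  "claw": -1
}}

```text
t: 14.23
eef_pos: [598.6, -70.2, 89.6]
ee_rot: [[0.684, -0.73, -0.021], [-0.73, -0.684, -0.003], [-0.012, 0.017, -1.0]]
wrist_force: [-1.8, 0.7, 6.0]
opening: 38.3
```

Request:
{"op": "jog_arm", "data": {
  "steps": [
    [0,0,-3,0],
    [0,0,-7,0],
    [0,0,-11,0],
    [0,0,-14,0],
    [0,0,-16,0],
    [0,0,-16,0],
    [0,0,-16,0]
  ]
}}

```text
t: 14.82
eef_pos: [602.2, -69.6, 250.3]
ee_rot: [[0.684, -0.729, -0.018], [-0.73, -0.684, -0.004], [-0.01, 0.016, -1.0]]
wrist_force: [-0.6, -0.2, -3.4]
opening: 38.2
```

```bash
python3 - <<'E'
from h import *
s=st()
for y in (-34,34,101): print(slot(y,40))
move([*slot(-34,40),245],-47)
E
```

```text
14.8167 [602.2 -69.6 250.3] [-0.6 -0.2 -3.4] 38.2
[[ 0.684 -0.729 -0.018]
 [-0.73  -0.684 -0.004]
 [-0.01   0.016 -1.   ]] [-16.8  20.5  76.4  -0.5  84.1  30.1]
[ 514.926 -329.928]
[ 564.634 -283.552]
[ 613.611 -237.858]
shift cm [13.03 24.16  0.8 ] turn 0.2 yaw -46.8
```

Request:
{"op": "jog_arm", "data": {
  "steps": [
    [2,3.6,0,0],
    [4,7.2,0,0],
    [6,10.8,0,0],
    [8,14.4,0,0],
    [10,18,0,0],
    [12,21.6,0.5,0],
    [13,24.1,0.5,0],
    [13,24.1,0.5,0]
  ]
}}

```text
t: 15.48
eef_pos: [511.3, -334.2, 243.9]
ee_rot: [[0.68, -0.733, -0.025], [-0.733, -0.68, -0.003], [-0.015, 0.02, -1.0]]
wrist_force: [-1.1, -1.1, -3.3]
opening: 37.7
```

Request:
{"op": "jog_arm", "data": {
  "steps": [
    [0,0,0,0],
    [0,0,0,0],
    [0,0,0,0]
  ]
}}

```text
t: 15.73
eef_pos: [510.8, -333.0, 241.9]
ee_rot: [[0.68, -0.733, -0.027], [-0.733, -0.68, -0.0], [-0.018, 0.02, -1.0]]
wrist_force: [0.4, -0.4, -3.2]
opening: 38.0
```

```bash
python3 - <<'E'
from h import *
s=st();print(tr(s['eef_pos']))
move([*slot(-34,40),115],-47)
E
```

```text
15.7333 [ 510.8 -333.   241.9] [ 0.4 -0.4 -3.2] 38.0
[[ 0.68  -0.733 -0.027]
 [-0.733 -0.68  -0.   ]
 [-0.018  0.02  -1.   ]] [-42.9  21.3  76.4  -1.1  83.5   4.4]
[ 39.4 -39.1]
shift cm [ 0.29 -0.76 12.67] turn -0.2 yaw -47.2
```

Request:
{"op": "jog_arm", "data": {
  "steps": [
    [0.3,-0.7,3,0],
    [0.3,-0.7,6,0],
    [0.3,-0.7,9,0],
    [0.3,-0.7,11.5,0],
    [0.3,-0.7,12.6,0],
    [0.3,-0.7,12.6,0],
    [0.3,-0.7,12.6,0]
  ]
}}

```text
t: 16.32
eef_pos: [515.1, -329.7, 116.0]
ee_rot: [[0.681, -0.732, -0.027], [-0.732, -0.681, 0.0], [-0.019, 0.02, -1.0]]
wrist_force: [1.2, -0.3, -2.7]
opening: 37.9
```

```bash
python3 - <<'E'
from h import *
s=st();print(tr(s['eef_pos']))
move([*slot(-34,39),101],-47)
E
```

```text
16.3167 [ 515.1 -329.7  116. ] [ 1.2 -0.3 -2.7] 37.9
[[ 0.681 -0.732 -0.027]
 [-0.732 -0.681  0.   ]
 [-0.019  0.02  -1.   ]] [-42.4  26.8  86.1  -1.1  68.3   5.1]
[ 39.9 -33.7]
shift cm [-0.07 -0.    1.5 ] turn -0.1 yaw -47.1
```

Request:
{"op": "jog_arm", "data": {
  "steps": [
    [0,0,0.6,0],
    [0,0,1.2,0],
    [0,0,1.5,0],
    [0,0,1.7,0],
    [0,0,1.8,0],
    [0,0,1.8,0]
  ]
}}

```text
t: 16.82
eef_pos: [515.3, -330.2, 101.7]
ee_rot: [[0.681, -0.732, -0.025], [-0.732, -0.681, -0.002], [-0.015, 0.02, -1.0]]
wrist_force: [-3.7, 3.4, 14.6]
opening: 38.4
```

In contact, so I'm releasing.

Request:
{"op": "jog_arm", "data": {
  "steps": [
    [0,0,0,0],
    [0,0,0,0],
    [0,0,0,0],
    [0,0,0,0],
    [0,0,0,0],
    [0,0,0,0]
  ],
  "claw": 1
}}

```text
t: 17.32
eef_pos: [515.2, -330.2, 101.3]
ee_rot: [[0.681, -0.732, -0.025], [-0.732, -0.681, -0.002], [-0.016, 0.02, -1.0]]
wrist_force: [-0.4, 0.4, -0.1]
opening: 85.4
```

Request:
{"op": "jog_arm", "data": {
  "steps": [
    [0,0,-2,0],
    [0,0,-6,0],
    [0,0,-10,0],
    [0,0,-12,0],
    [0,0,-12,0]
  ]
}}

```text
t: 17.73
eef_pos: [520.6, -331.9, 227.5]
ee_rot: [[0.681, -0.732, -0.017], [-0.732, -0.681, -0.009], [-0.005, 0.019, -1.0]]
wrist_force: [0.3, -0.4, 1.0]
opening: 85.5
```

```bash
python3 - <<'E'
from h import *
s=st();print(tr(s['eef_pos']))
snap('top','t9.png');snap('wrist','w9.png')
crop('t9.png',250,150,510,310,'c10.png',3)
move([462.2,68.5,220],0)
E
```

```text
17.7333 [ 520.6 -331.9  227.5] [ 0.3 -0.4  1. ] 85.5
[[ 0.681 -0.732 -0.017]
 [-0.732 -0.681 -0.009]
 [-0.005  0.019 -1.   ]] [-42.2  22.   77.3  -1.1  81.1   5. ]
[ 45.3 -31.2]
shift cm [-33.03 -23.03   0.21] turn -47.1 yaw -47.1
```

View pics/c10.png

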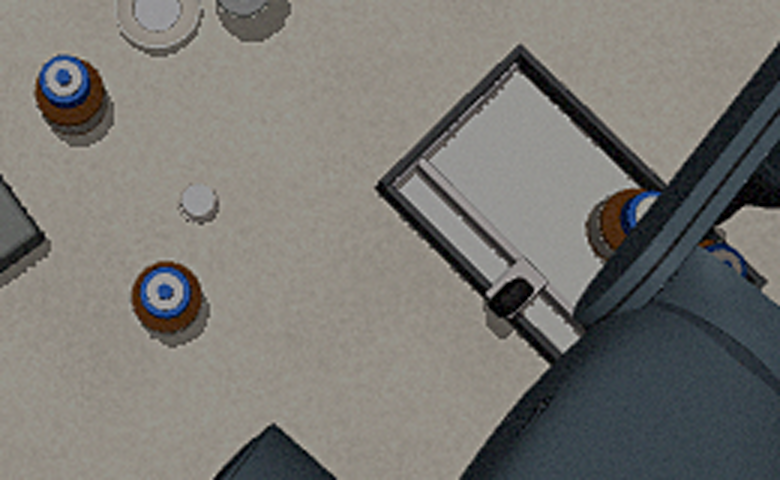

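View pics/w9.png

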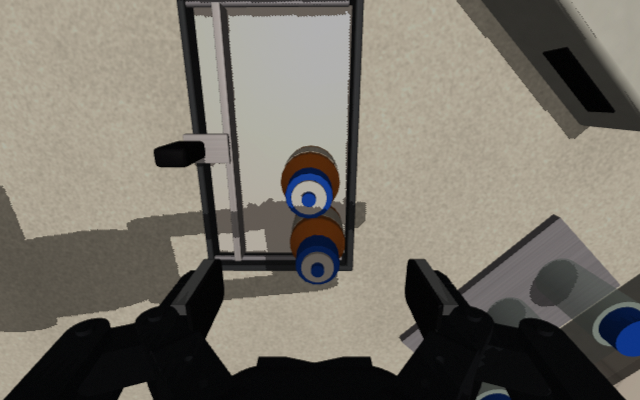

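```bash
python3 - <<'E'
from h import *
c=load('t9.png'); print('b1',ray(c,271,175.7,112).round(1),'b3',ray(c,305,247.3,112).round(1))
c=load('w9.png'); print(tr(ray(c,309,199,124)),tr(ray(c,317,269,124)))
move([462.2,68.5,220],-47)
E
```

```text
b1 [638.9 149.8 112. ] b3 [460.   68.2 112. ]
[ 39.3 -30.6] [ 46.1 -96.6]
shift cm [-33.03 -23.03   0.21] turn -0.1 yaw -47.1
```

Request:
{"op": "jog_arm", "data": {
  "steps": [
    [-3.3,-2.3,0,0],
    [-6.6,-4.6,0,0],
    [-9.9,-6.9,0,0],
    [-13.2,-9.2,0,0],
    [-16.5,-11.5,0,0],
    [-19.8,-13.8,0,0],
    [-23.1,-16.1,0,0],
    [-26.4,-18.4,0,0]
  ]
}}

```text
t: 18.5
eef_pos: [471.6, -9.6, 220.1]
ee_rot: [[0.68, -0.732, -0.027], [-0.733, -0.681, -0.002], [-0.017, 0.022, -1.0]]
wrist_force: [-0.1, 0.6, 0.4]
opening: 85.7
```

Request:
{"op": "jog_arm", "data": {
  "steps": [
    [-3.3,-2.3,0,0],
    [-7.3,-5.1,0,0],
    [-7.3,-5.1,0,0],
    [-7.3,-5.1,0,0]
  ]
}}

```text
t: 18.83
eef_pos: [457.5, 81.2, 218.6]
ee_rot: [[0.684, -0.729, -0.031], [-0.729, -0.684, -0.002], [-0.02, 0.024, -1.0]]
wrist_force: [0.3, 0.2, -0.4]
opening: 85.5
```

```bash
python3 - <<'E'
from h import *
s=st()
snap('wrist','w10.png')
move([462,68.5,88],-47)
E
```

```text
18.8333 [457.5  81.2 218.6] [ 0.3  0.2 -0.4] 85.5
[[ 0.684 -0.729 -0.031]
 [-0.729 -0.684 -0.002]
 [-0.02   0.024 -1.   ]] [-3.6  7.3 98.2 -0.2 76.3 43.3]
shift cm [ 1.3   0.16 13.07] turn 0.1 yaw -46.9
```

View pics/w10.png

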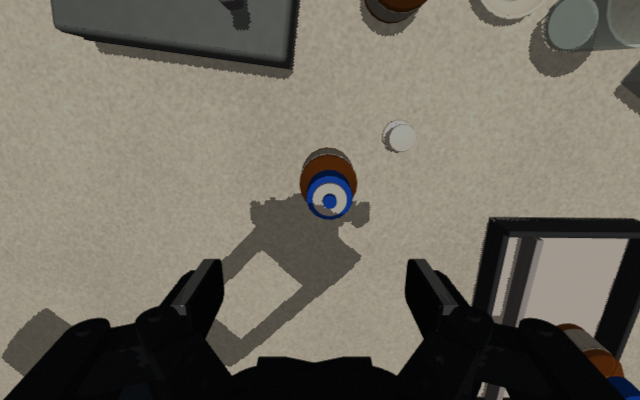

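```bash
python3 - <<'E'
from h import *
p=ray(load('w10.png'),329,201,112);print(p.round(1))
E
```

```text
[462.6  70.7 112. ]
```

Request:
{"op": "jog_arm", "data": {
  "steps": [
    [1.3,0.2,4,0],
    [1.3,0.2,8,0],
    [1.3,0.2,11.5,0],
    [1.3,0.2,13,0],
    [1.3,0.2,13,0],
    [1.3,0.2,13,0]
  ]
}}

```text
t: 19.38
eef_pos: [461.3, 66.7, 87.8]
ee_rot: [[0.681, -0.731, -0.033], [-0.732, -0.682, -0.003], [-0.021, 0.026, -0.999]]
wrist_force: [1.5, -0.3, -0.1]
opening: 85.4
```

Request:
{"op": "jog_arm", "data": {
  "steps": [
    [0,-0.2,0,0],
    [0,-0.2,0,0],
    [0,-0.2,0,0],
    [0,-0.2,0,0],
    [0,-0.2,0,0],
    [0,-0.2,0,0]
  ],
  "claw": -1
}}

```text
t: 19.88
eef_pos: [463.8, 68.2, 89.4]
ee_rot: [[0.682, -0.731, -0.03], [-0.732, -0.682, -0.003], [-0.018, 0.024, -1.0]]
wrist_force: [-1.0, 1.4, 7.8]
opening: 38.4
```

Request:
{"op": "jog_arm", "data": {
  "steps": [
    [0,0,-3,0],
    [0,0,-7,0],
    [0,0,-11,0],
    [0,0,-14,0],
    [0,0,-16,0],
    [0,0,-16,0],
    [0,0,-16,0]
  ]
}}

```text
t: 20.47
eef_pos: [468.9, 68.8, 250.0]
ee_rot: [[0.682, -0.731, -0.027], [-0.731, -0.682, -0.003], [-0.016, 0.022, -1.0]]
wrist_force: [-0.1, -0.6, -3.5]
opening: 38.2
```

```bash
python3 - <<'E'
from h import *
s=st()
move([*slot(36,41),245],-47)
E
```

```text
20.4667 [468.9  68.8 250. ] [-0.1 -0.6 -3.5] 38.2
[[ 0.682 -0.731 -0.027]
 [-0.731 -0.682 -0.003]
 [-0.016  0.022 -1.   ]] [-4.9  6.9 94.1 -0.3 80.5 42.1]
shift cm [32.4  16.83  0.34] turn -0.0 yaw -47.0
```

Request:
{"op": "jog_arm", "data": {
  "steps": [
    [3.6,1.9,0,0],
    [7.2,3.7,0,0],
    [10.8,5.6,0,0],
    [14.4,7.5,0,0],
    [18,9.4,0,0],
    [21.6,11.2,0,0],
    [25.2,13.1,0,0],
    [28.8,15,0,0]
  ]
}}

```text
t: 21.13
eef_pos: [554.7, -245.3, 245.4]
ee_rot: [[0.682, -0.731, -0.031], [-0.731, -0.682, -0.0], [-0.021, 0.023, -1.0]]
wrist_force: [1.1, 0.5, -2.1]
opening: 38.5
```

```bash
python3 - <<'E'
from h import *
s=st()
move([*slot(36,41),245],-47)
E
```

```text
21.1333 [ 554.7 -245.3  245.4] [ 1.1  0.5 -2.1] 38.5
[[ 0.682 -0.731 -0.031]
 [-0.731 -0.682 -0.   ]
 [-0.021  0.023 -1.   ]] [-33.8  21.1  76.2  -1.   84.2  13.3]
shift cm [3.57 1.68 0.  ] turn -0.0 yaw -47.0
```

Request:
{"op": "jog_arm", "data": {
  "steps": [
    [2,1,0,0],
    [3.2,1.5,0,0],
    [3.4,1.6,0,0],
    [3.4,1.6,0,0],
    [3.4,1.6,0,0]
  ]
}}

```text
t: 21.55
eef_pos: [565.4, -279.7, 243.4]
ee_rot: [[0.682, -0.731, -0.034], [-0.731, -0.682, 0.002], [-0.025, 0.023, -0.999]]
wrist_force: [-0.0, 0.3, -1.2]
opening: 38.5
```

```bash
python3 - <<'E'
from h import *
s=st();print(tr(s['eef_pos']))
move([*slot(36,41),116],-47)
E
```

```text
21.55 [ 565.4 -279.7  243.4] [-0.   0.3 -1.2] 38.5
[[ 0.682 -0.731 -0.034]
 [-0.731 -0.682  0.002]
 [-0.025  0.023 -0.999]] [-35.8  23.8  72.4  -1.   85.4  11.2]
[37.7 37.2]
shift cm [ 0.64 -0.17 12.73] turn 0.0 yaw -47.0
```

Request:
{"op": "jog_arm", "data": {
  "steps": [
    [0.6,-0.2,3,0],
    [0.6,-0.2,6,0],
    [0.6,-0.2,9,0],
    [0.6,-0.2,11.5,0],
    [0.6,-0.2,12.6,0],
    [0.6,-0.2,12.6,0],
    [0.6,-0.2,12.6,0]
  ]
}}

```text
t: 22.13
eef_pos: [567.0, -281.5, 117.9]
ee_rot: [[0.683, -0.73, -0.034], [-0.73, -0.683, 0.002], [-0.025, 0.023, -0.999]]
wrist_force: [0.0, -0.1, -1.9]
opening: 37.8
```

```bash
python3 - <<'E'
from h import *
s=st();print(tr(s['eef_pos']))
E
```

```text
22.1333 [ 567.  -281.5  117.9] [ 0.  -0.1 -1.9] 37.8
[[ 0.683 -0.73  -0.034]
 [-0.73  -0.683  0.002]
 [-0.025  0.023 -0.999]] [-35.9  29.   82.1  -1.1  70.5  11.4]
[40.1 37.1]
```

Request:
{"op": "jog_arm", "data": {
  "steps": [
    [0,0,0.6,0],
    [0,0,1.2,0],
    [0,0,1.6,0],
    [0,0,1.8,0],
    [0,0,1.9,0],
    [0,0,1.9,0]
  ]
}}

```text
t: 22.63
eef_pos: [567.0, -281.7, 101.6]
ee_rot: [[0.683, -0.73, -0.032], [-0.73, -0.683, 0.001], [-0.022, 0.022, -0.999]]
wrist_force: [-2.9, 3.3, 9.4]
opening: 38.2
```

Request:
{"op": "jog_arm", "data": {
  "steps": [
    [0,0,0,0],
    [0,0,0,0],
    [0,0,0,0],
    [0,0,0,0],
    [0,0,0,0],
    [0,0,0,0]
  ],
  "claw": 1
}}

```text
t: 23.13
eef_pos: [566.9, -281.7, 101.3]
ee_rot: [[0.683, -0.73, -0.032], [-0.73, -0.683, 0.001], [-0.023, 0.022, -0.999]]
wrist_force: [-1.1, -0.3, 0.1]
opening: 85.5
```

Request:
{"op": "jog_arm", "data": {
  "steps": [
    [0,0,-2,0],
    [0,0,-6,0],
    [0,0,-10,0],
    [0,0,-12,0],
    [0,0,-12,0]
  ]
}}

```text
t: 23.55
eef_pos: [573.3, -283.6, 227.8]
ee_rot: [[0.683, -0.73, -0.023], [-0.73, -0.683, -0.005], [-0.012, 0.02, -1.0]]
wrist_force: [1.1, -0.4, 1.3]
opening: 85.4
```

```bash
python3 - <<'E'
from h import *
s=st();print(tr(s['eef_pos']))
snap('top','t11.png');snap('wrist','w11.png')
crop('t11.png',150,120,510,310,'c11.png',2)
move([638.9,149.8,220],-47)
E
```

```text
23.55 [ 573.3 -283.6  227.8] [ 1.1 -0.4  1.3] 85.4
[[ 0.683 -0.73  -0.023]
 [-0.73  -0.683 -0.005]
 [-0.012  0.02  -1.   ]] [-35.7  24.7  73.2  -1.   83.   11.3]
[45.9 40.3]
shift cm [-2.690e+01 -3.446e+01  1.000e-02] turn 0.1 yaw -46.9
```

View pics/c11.png

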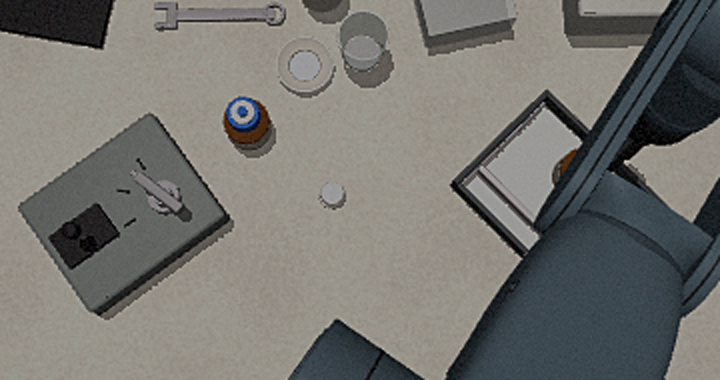

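View pics/w11.png

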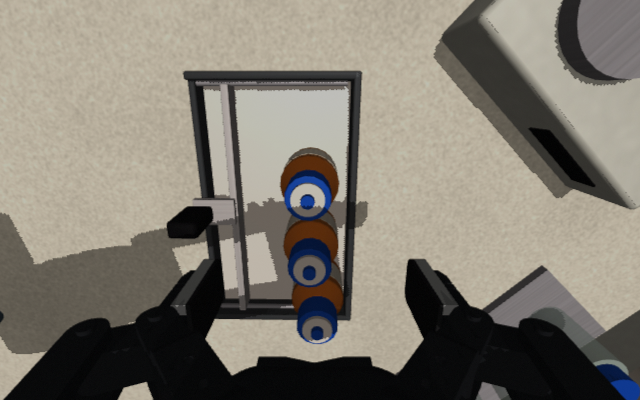

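Request:
{"op": "jog_arm", "data": {
  "steps": [
    [-2.5,-3.2,0,0],
    [-5,-6.4,0,0],
    [-7.5,-9.6,0,0],
    [-10,-12.8,0,0],
    [-12.5,-16,0,0],
    [-15,-19.2,0,0],
    [-17.5,-22.4,0,0],
    [-20,-25.6,0,0]
  ]
}}

```text
t: 24.32
eef_pos: [620.1, 40.9, 218.3]
ee_rot: [[0.683, -0.73, -0.034], [-0.73, -0.683, 0.0], [-0.024, 0.025, -0.999]]
wrist_force: [1.3, 1.2, 0.2]
opening: 85.4
```

Request:
{"op": "jog_arm", "data": {
  "steps": [
    [-2.5,-3.2,0,0],
    [-5,-6.4,0,0],
    [-6.7,-8.7,0,0],
    [-6.7,-8.7,0,0],
    [-6.7,-8.7,0,0]
  ]
}}

```text
t: 24.73
eef_pos: [636.7, 151.0, 215.1]
ee_rot: [[0.685, -0.727, -0.038], [-0.728, -0.686, -0.0], [-0.026, 0.028, -0.999]]
wrist_force: [-0.4, 0.1, 0.2]
opening: 85.6
```

```bash
python3 - <<'E'
from h import *
s=st()
snap('wrist','w12.png')
move([639.5,150.5,88],-47)
E
```

```text
24.7333 [636.7 151.  215.1] [-0.4  0.1  0.2] 85.6
[[ 0.685 -0.727 -0.038]
 [-0.728 -0.686 -0.   ]
 [-0.026  0.028 -0.999]] [ 3.5 27.4 70.8  0.1 84.  50.2]
shift cm [ 0.42 -0.62 12.73] turn 0.2 yaw -46.8
```

View pics/w12.png

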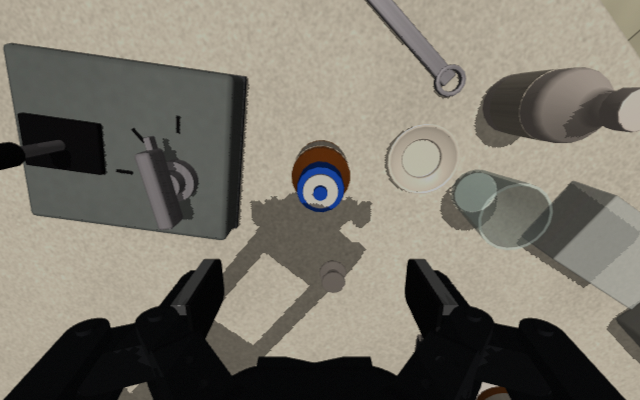

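```bash
python3 - <<'E'
from h import *
p=ray(load('w12.png'),320,193,112);print(p.round(1))
move([(p[0]+638.9)/2,(p[1]+149.8)/2,88],-47)
E
```

```text
[641.7 151.9 112. ]
shift cm [ 0.45 -0.7  12.73] turn 0.2 yaw -46.8
```

Request:
{"op": "jog_arm", "data": {
  "steps": [
    [0.5,-0.7,4,0],
    [0.5,-0.7,8,0],
    [0.5,-0.7,11.3,0],
    [0.5,-0.7,12.7,0],
    [0.5,-0.7,12.7,0],
    [0.5,-0.7,12.7,0]
  ]
}}

```text
t: 25.28
eef_pos: [639.9, 148.6, 87.1]
ee_rot: [[0.682, -0.73, -0.041], [-0.731, -0.683, -0.001], [-0.027, 0.031, -0.999]]
wrist_force: [0.6, -1.1, -0.0]
opening: 85.2
```

Request:
{"op": "jog_arm", "data": {
  "steps": [
    [0,0,0,0],
    [0,0,0,0],
    [0,0,0,0],
    [0,0,0,0],
    [0,0,0,0],
    [0,0,0,0]
  ],
  "claw": -1
}}

```text
t: 25.78
eef_pos: [641.0, 148.9, 89.4]
ee_rot: [[0.682, -0.73, -0.037], [-0.731, -0.683, -0.001], [-0.025, 0.028, -0.999]]
wrist_force: [-0.9, 0.7, 5.2]
opening: 38.3
```

Request:
{"op": "jog_arm", "data": {
  "steps": [
    [0,0,-3,0],
    [0,0,-7,0],
    [0,0,-11,0],
    [0,0,-14,0],
    [0,0,-16,0],
    [0,0,-16,0],
    [0,0,-16,0]
  ]
}}

```text
t: 26.37
eef_pos: [647.3, 149.2, 250.2]
ee_rot: [[0.683, -0.73, -0.035], [-0.73, -0.683, -0.001], [-0.023, 0.026, -0.999]]
wrist_force: [-0.8, -0.0, -3.4]
opening: 38.4
```

```bash
python3 - <<'E'
from h import *
s=st()
move([*slot(102,41),248],-47)
E
```

```text
26.3667 [647.3 149.2 250.2] [-0.8 -0.  -3.4] 38.4
[[ 0.683 -0.73  -0.035]
 [-0.73  -0.683 -0.001]
 [-0.023  0.026 -0.999]] [ 3.3 27.4 65.9  0.1 88.7 50.2]
shift cm [26.08 28.79  0.35] turn 0.1 yaw -46.9
```

Request:
{"op": "jog_arm", "data": {
  "steps": [
    [2.8,3,0,0],
    [5.5,6,0,0],
    [8.2,9,0,0],
    [10.9,12,0,0],
    [13.6,15,0,0],
    [16.3,18,0,0],
    [19,21,0,0],
    [21.7,24,0,0]
  ]
}}

```text
t: 27.03
eef_pos: [618.4, -174.4, 247.9]
ee_rot: [[0.683, -0.73, -0.04], [-0.73, -0.683, 0.002], [-0.028, 0.028, -0.999]]
wrist_force: [0.3, 0.0, -2.8]
opening: 38.4
```

```bash
python3 - <<'E'
from h import *
s=st()
move([*slot(102,41),248],-47)
E
```

```text
27.0333 [ 618.4 -174.4  247.9] [ 0.3  0.  -2.8] 38.4
[[ 0.683 -0.73  -0.04 ]
 [-0.73  -0.683  0.002]
 [-0.028  0.028 -0.999]] [-25.2  25.2  69.6  -0.9  87.2  21.8]
shift cm [ 4.4   4.59 -0.  ] turn 0.1 yaw -46.9
```

Request:
{"op": "jog_arm", "data": {
  "steps": [
    [2.4,2.5,0,0],
    [4,4.2,0,0],
    [4.3,4.5,0,0],
    [4.3,4.5,0,0],
    [4.3,4.5,0,0],
    [4.3,4.5,0,0]
  ]
}}

```text
t: 27.53
eef_pos: [614.8, -234.7, 246.7]
ee_rot: [[0.684, -0.729, -0.041], [-0.729, -0.684, 0.004], [-0.031, 0.028, -0.999]]
wrist_force: [0.9, -0.0, -2.1]
opening: 38.5
```

```bash
python3 - <<'E'
from h import *
s=st();print(tr(s['eef_pos']))
move([*slot(102,40),117],-47)
E
```

```text
27.5333 [ 614.8 -234.7  246.7] [ 0.9 -0.  -2.1] 38.5
[[ 0.684 -0.729 -0.041]
 [-0.729 -0.684  0.004]
 [-0.031  0.028 -0.999]] [-30.   27.   67.   -1.   88.1  16.9]
[ 38.4 104. ]
shift cm [ 0.55 -0.16 12.96] turn 0.2 yaw -46.8
```

Request:
{"op": "jog_arm", "data": {
  "steps": [
    [0.5,-0.1,3,0],
    [0.5,-0.1,6,0],
    [0.5,-0.1,9,0],
    [0.5,-0.1,11.5,0],
    [0.5,-0.1,12.8,0],
    [0.5,-0.1,12.8,0],
    [0.5,-0.1,12.8,0]
  ]
}}

```text
t: 28.12
eef_pos: [613.6, -235.3, 118.2]
ee_rot: [[0.685, -0.727, -0.043], [-0.728, -0.686, 0.005], [-0.033, 0.028, -0.999]]
wrist_force: [0.2, 0.1, -1.0]
opening: 38.2
```

```bash
python3 - <<'E'
from h import *
s=st();print(tr(s['eef_pos']))
E
```

```text
28.1167 [ 613.6 -235.3  118.2] [ 0.2  0.1 -1. ] 38.2
[[ 0.685 -0.727 -0.043]
 [-0.728 -0.686  0.005]
 [-0.033  0.028 -0.999]] [-30.1  31.7  77.5  -1.   73.   16.9]
[ 38.1 102.6]
```

Request:
{"op": "jog_arm", "data": {
  "steps": [
    [0.2,0,0.6,0],
    [0.2,0,1.2,0],
    [0.2,0,1.6,0],
    [0.2,0,1.8,0],
    [0.2,0,1.9,0],
    [0.2,0,1.9,0]
  ]
}}

```text
t: 28.62
eef_pos: [614.7, -236.6, 101.6]
ee_rot: [[0.685, -0.727, -0.041], [-0.728, -0.686, 0.004], [-0.031, 0.027, -0.999]]
wrist_force: [-3.1, 2.7, 7.6]
opening: 38.5
```

Request:
{"op": "jog_arm", "data": {
  "steps": [
    [0,0,0,0],
    [0,0,0,0],
    [0,0,0,0],
    [0,0,0,0],
    [0,0,0,0],
    [0,0,0,0]
  ],
  "claw": 1
}}

```text
t: 29.12
eef_pos: [614.7, -236.7, 101.4]
ee_rot: [[0.685, -0.727, -0.041], [-0.728, -0.686, 0.004], [-0.031, 0.027, -0.999]]
wrist_force: [-0.7, -0.5, -0.1]
opening: 85.3
```

Request:
{"op": "jog_arm", "data": {
  "steps": [
    [0,0,-2,0],
    [0,0,-6,0],
    [0,0,-10,0],
    [0,0,-12,0],
    [0,0,-12,0]
  ]
}}

```text
t: 29.53
eef_pos: [622.3, -238.7, 228.1]
ee_rot: [[0.685, -0.728, -0.031], [-0.728, -0.686, -0.002], [-0.02, 0.024, -1.0]]
wrist_force: [-0.1, -0.6, 0.2]
opening: 85.3
```

```bash
python3 - <<'E'
from h import *
s=st();print(tr(s['eef_pos']))
snap('wrist','w13.png');snap('side','s13.png')
crop('s13.png',200,200,420,400,'c13.png',3)
print(slot(0,-85))
move([*slot(0,-85),160],43)
E
```

```text
29.5333 [ 622.3 -238.7  228.1] [-0.1 -0.6  0.2] 85.3
[[ 0.685 -0.728 -0.031]
 [-0.728 -0.686 -0.002]
 [-0.02   0.024 -1.   ]] [-30.   27.9  68.1  -1.   85.5  16.8]
[ 46.5 106.8]
[ 454.53  -215.365]
shift cm [-12.76  10.36   6.86] turn -89.7 yaw -46.7
```

View pics/w13.png

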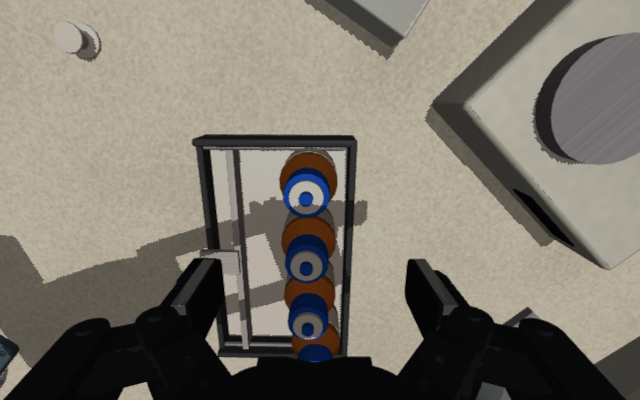

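View pics/c13.png

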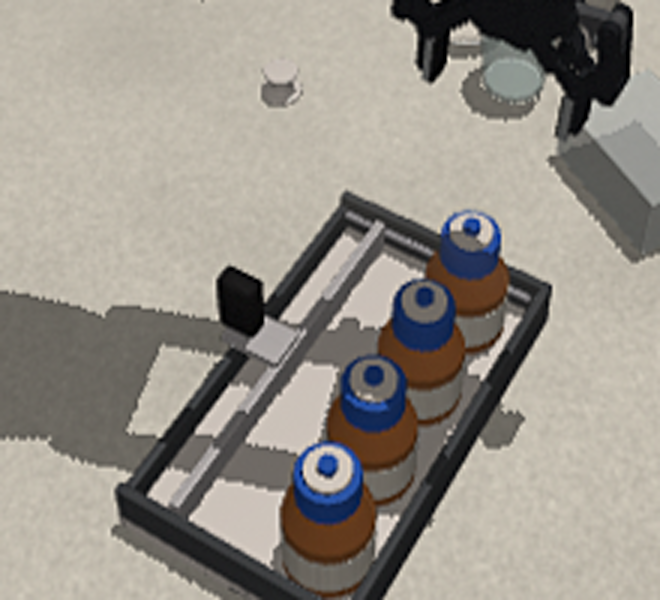

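Request:
{"op": "jog_arm", "data": {
  "steps": [
    [-3,2.4,0,-7],
    [-6,4.8,0,-14],
    [-9,7.2,0,-21],
    [-12,9.6,0,-28],
    [-13,10.4,0,-35],
    [-13,10.4,0,-42],
    [-13,10.4,0,-49],
    [-13,10.4,0,-56]
  ]
}}

```text
t: 30.3
eef_pos: [453.8, -213.4, 226.9]
ee_rot: [[0.985, 0.167, -0.042], [0.167, -0.986, 0.005], [-0.04, -0.012, -0.999]]
wrist_force: [-0.1, 0.0, -0.3]
opening: 85.4
```

```bash
python3 - <<'E'
from h import *
s=st();print(tr(s['eef_pos']))
move([*slot(0,-85),160],43)
E
```

```text
30.3 [ 453.8 -213.4  226.9] [-0.1  0.  -0.3] 85.4
[[ 0.985  0.167 -0.042]
 [ 0.167 -0.986  0.005]
 [-0.04  -0.012 -0.999]] [-37.1  11.2  92.3  -1.2  78.6 -46.4]
[-86.9   0.8]
shift cm [0.3  0.28 6.68] turn -33.4 yaw 9.6
```

Request:
{"op": "jog_arm", "data": {
  "steps": [
    [0.3,0.2,0,-7],
    [0.3,0.2,0,-14],
    [0.3,0.2,0,-21],
    [0.3,0.2,0,-28],
    [0.3,0.2,1,-33.4],
    [0.3,0.2,3,-33.4],
    [0.3,0.2,4,-33.4],
    [0.3,0.2,4,-33.4]
  ]
}}

```text
t: 30.97
eef_pos: [453.1, -213.0, 183.0]
ee_rot: [[0.731, 0.681, -0.048], [0.682, -0.732, 0.01], [-0.028, -0.04, -0.999]]
wrist_force: [-0.4, 0.8, -0.0]
opening: 85.9
```

```bash
python3 - <<'E'
from h import *
s=st();print(tr(s['eef_pos']))
move([*slot(0,-85),79],43)
E
```

```text
30.9667 [ 453.1 -213.   183. ] [-0.4  0.8 -0. ] 85.9
[[ 0.731  0.681 -0.048]
 [ 0.682 -0.732  0.01 ]
 [-0.028 -0.04  -0.999]] [-37.1  13.4  95.9  -1.3  73.2 -79.6]
[-87.6   0.6]
shift cm [ 0.24  0.68 10.38] turn -0.0 yaw 43.0
```

Request:
{"op": "jog_arm", "data": {
  "steps": [
    [0.2,0.6,0,0],
    [0.2,0.6,3,0],
    [0.2,0.6,6,0],
    [0.2,0.6,9,0],
    [0.2,0.6,10.3,0],
    [0.2,0.6,10.3,0]
  ]
}}

```text
t: 31.47
eef_pos: [452.1, -213.8, 76.9]
ee_rot: [[0.731, 0.68, -0.053], [0.681, -0.732, 0.014], [-0.03, -0.046, -0.998]]
wrist_force: [-0.7, -0.3, 0.1]
opening: 85.5
```

Request:
{"op": "jog_arm", "data": {
  "steps": [
    [0,0,0,0],
    [0,0,0,0],
    [0,0,0,0],
    [0,0,0,0],
    [0,0,0,0],
    [0,0,0,0],
    [0,0,0,0],
    [0,0,0,0]
  ],
  "claw": -1
}}

```text
t: 32.13
eef_pos: [451.5, -215.5, 78.3]
ee_rot: [[0.731, 0.68, -0.053], [0.682, -0.732, 0.011], [-0.032, -0.044, -0.999]]
wrist_force: [-5.2, -4.9, 7.1]
opening: 16.6
```

```bash
python3 - <<'E'
from h import *
s=st();print(tr(s['eef_pos']))
E
```

```text
32.1333 [ 451.5 -215.5   78.3] [-5.2 -4.9  7.1] 16.6
[[ 0.731  0.68  -0.053]
 [ 0.682 -0.732  0.011]
 [-0.032 -0.044 -0.999]] [-37.3  20.2 103.1  -1.6  59.5 -79.4]
[-86.9  -2.3]
```

Request:
{"op": "jog_arm", "data": {
  "steps": [
    [0,0.6,0,0],
    [0,1.2,0,0],
    [0,1.8,-0.1,0],
    [0,2.4,-0.1,0],
    [0,3,-0.1,0],
    [0,3.6,-0.2,0],
    [0,4.2,-0.2,0],
    [0,4.8,-0.2,0]
  ]
}}

```text
t: 32.8
eef_pos: [484.9, -251.3, 78.3]
ee_rot: [[0.731, 0.68, -0.053], [0.682, -0.732, 0.01], [-0.032, -0.044, -0.999]]
wrist_force: [-2.4, 1.1, 3.7]
opening: 16.6
```

```bash
python3 - <<'E'
from h import *
s=st();print(tr(s['eef_pos']))
E
```

```text
32.8 [ 484.9 -251.3   78.3] [-2.4  1.1  3.7] 16.6
[[ 0.731  0.68  -0.053]
 [ 0.682 -0.732  0.01 ]
 [-0.032 -0.044 -0.999]] [-38.1  24.2  96.6  -1.6  62.  -80.3]
[-38.   -2.3]
```

Request:
{"op": "jog_arm", "data": {
  "steps": [
    [0,0.4,0,0],
    [0,0.8,0,0],
    [0,1.1,0,0],
    [0,1.3,0,0],
    [0,1.5,0,0],
    [0,1.6,0,0],
    [0,1.6,0,0]
  ]
}}

```text
t: 33.38
eef_pos: [492.3, -259.3, 78.2]
ee_rot: [[0.731, 0.68, -0.061], [0.682, -0.731, 0.017], [-0.033, -0.054, -0.998]]
wrist_force: [-15.1, 12.5, 18.4]
opening: 16.7
```

```bash
python3 - <<'E'
from h import *
s=st();print(tr(s['eef_pos']))
E
```

```text
33.3833 [ 492.3 -259.3   78.2] [-15.1  12.5  18.4] 16.7
[[ 0.731  0.68  -0.061]
 [ 0.682 -0.731  0.017]
 [-0.033 -0.054 -0.998]] [-38.3  25.4  94.6  -1.6  63.3 -80.6]
[-27.   -2.4]
```

The slide has travelled 60 mm and stopped at about 20 N, so it is home. I'll release and check.

Request:
{"op": "jog_arm", "data": {
  "steps": [
    [0,0,0,0],
    [0,0,0,0],
    [0,0,0,0],
    [0,0,0,0],
    [0,0,0,0],
    [0,0,0,0]
  ],
  "claw": 1
}}

```text
t: 33.88
eef_pos: [492.7, -259.7, 78.1]
ee_rot: [[0.731, 0.68, -0.06], [0.682, -0.731, 0.017], [-0.033, -0.053, -0.998]]
wrist_force: [-0.2, -0.6, -0.1]
opening: 85.1
```

Request:
{"op": "jog_arm", "data": {
  "steps": [
    [0,0,-3,0],
    [0,0,-7,0],
    [0,0,-11,0],
    [0,0,-14,0],
    [0,0,-16,0],
    [0,0,-16,0]
  ]
}}

```text
t: 34.38
eef_pos: [504.8, -264.2, 243.4]
ee_rot: [[0.731, 0.681, -0.052], [0.682, -0.731, 0.01], [-0.031, -0.043, -0.999]]
wrist_force: [1.0, -0.2, 0.8]
opening: 85.5
```

```bash
python3 - <<'E'
from h import *
s=st();print(tr(s['eef_pos']))
snap('wrist','w14.png');snap('side','s14.png')
crop('s14.png',200,200,420,400,'c14.png',3)
E
```

```text
34.3833 [ 504.8 -264.2  243.4] [ 1.  -0.2  0.8] 85.5
[[ 0.731  0.681 -0.052]
 [ 0.682 -0.731  0.01 ]
 [-0.031 -0.043 -0.999]] [-37.9  18.1  80.8  -1.4  83.9 -80.7]
[-15.    3.5]
```

View pics/w14.png

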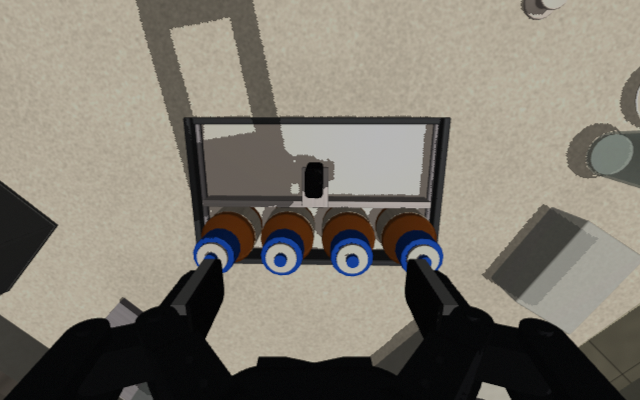

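View pics/c14.png

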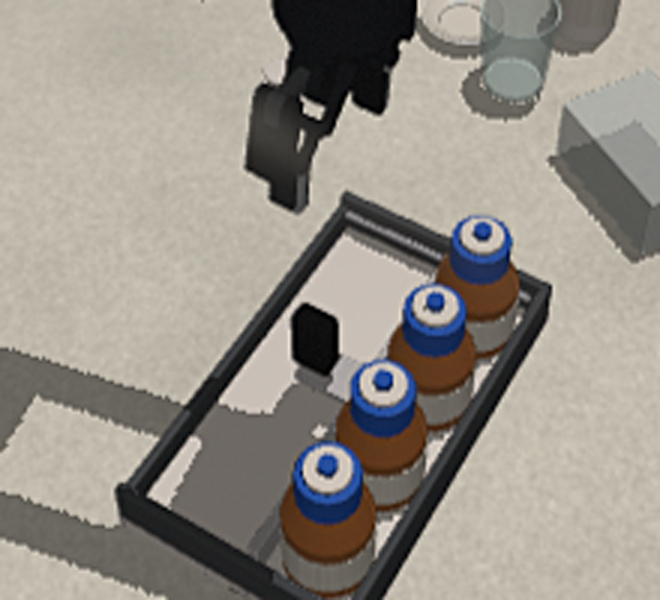

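```bash
python3 - <<'E'
from h import *
crop('w14.png',180,110,460,280,'c15.png',2.8)
c=load('w14.png'); print('fence back top',tr(ray(c,314,206,42)),'front',tr(ray(c,260,200,42)),'front wall',tr(ray(c,314,118,36)))
for u,v in [(209,258),(280,261),(352,261),(422,258)]: print(tr(ray(c,u,v,124)))
E
```

```text
fence back top [14.1 -1.5] front [  7.3 -64.9] front wall [-85.5  -1.7]
[ 43.5 -99.1]
[ 45.6 -31.2]
[44.5 36.8]
[ 40.5 101.7]
```

View pics/c15.png

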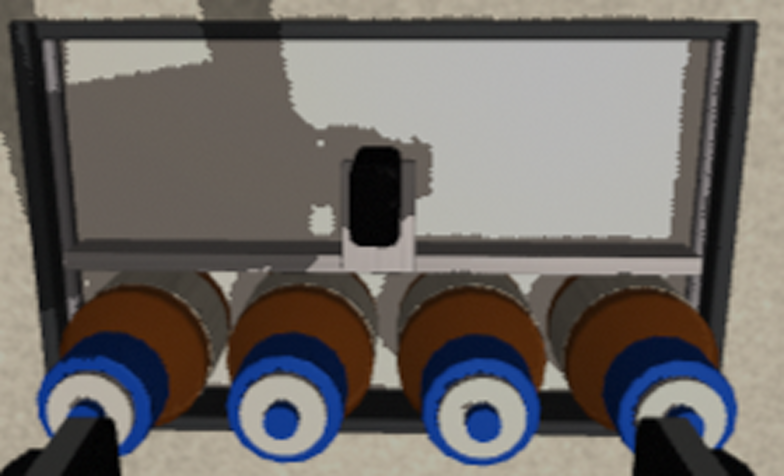

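```bash
python3 - <<'E'
from h import *
crop('w12.png',0,30,260,250,'c16.png',3)
E
```

```text
(no output)
```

View pics/c16.png

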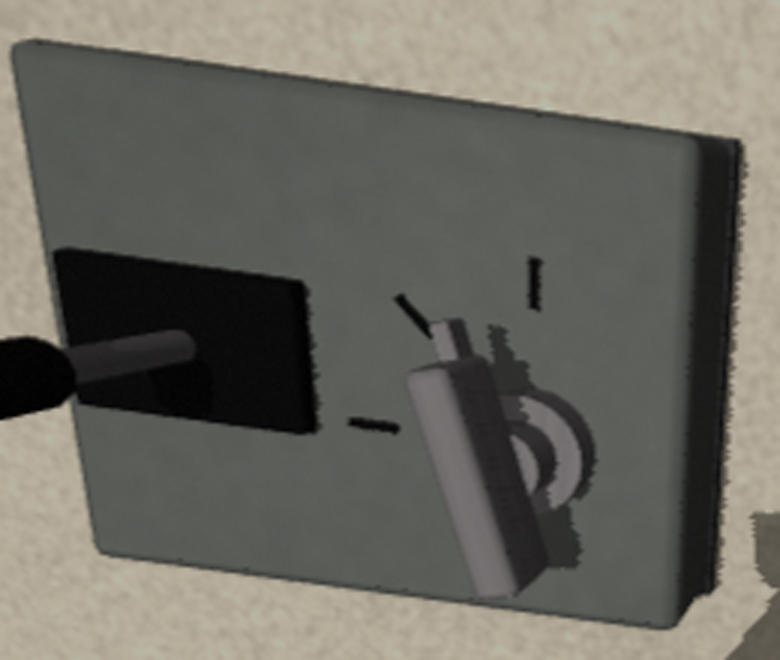

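```bash
python3 - <<'E'
from h import *
c=load('w12.png')
def q(u,v,z): return ray(c,u/3,30+v/3,z)
M=[q(12,42,60),q(700,137,60),q(675,628,60),q(98,552,60)]
for p in M: print(p.round(1))
m=np.mean(M,axis=0); ex=(M[0]+M[1]-M[2]-M[3])/2; ey=(M[0]+M[3]-M[1]-M[2])/2
print(m.round(1),np.linalg.norm(ex),np.degrees(np.arctan2(ex[1],ex[0])),np.linalg.norm(ey),np.degrees(np.arctan2(ey[1],ey[0]))-90)
a=(q(408,372,110)+q(446,362,110))/2; b=(q(475,598,110)+q(517,597,110))/2
print('bar',a.round(1),b.round(1),((a+b)/2).round(1),np.linalg.norm(a-b),np.degrees(np.arctan2(*(a-b)[1::-1])))
for u,v in [(535,283),(412,315),(374,426)]: print('mark',q(u,v,60).round(1))
E
```

```text
[536.3 439.1  60. ]
[655.9 273.6  60. ]
[522.1 178.7  60. ]
[403.3 344.5  60. ]
[529.4 309.   60. ] 163.67931272291872 35.37788349306317 204.06665218692962 35.74389433101307
bar [566.2 280.4 110. ] [522.2 227.5 110. ] [544.2 254.  110. ] 68.77979644652983 50.24166478751192
mark [586.4 285.1  60. ]
mark [550.7 308.3  60. ]
mark [510.7 297.6  60. ]
```

```bash
python3 - <<'E'
from h import *
move([543,253,215],-39)
E
```

```text
shift cm [ 38.18 -34.86   2.9 ] turn 82.0 yaw 43.0
```

Request:
{"op": "jog_arm", "data": {
  "steps": [
    [2.9,-2.6,0,6.5],
    [5.8,-5.3,0,13],
    [8.7,-7.9,0,19.5],
    [11.6,-10.6,0,26],
    [14.5,-13.2,0,32.5],
    [17.4,-15.9,0,39],
    [20.3,-18.5,0,45.5],
    [23.2,-21.2,0,52]
  ],
  "claw": 0.6
}}

```text
t: 35.15
eef_pos: [526.9, 51.0, 239.8]
ee_rot: [[0.985, -0.159, -0.062], [-0.158, -0.987, 0.016], [-0.064, -0.006, -0.998]]
wrist_force: [1.0, 0.3, 0.8]
opening: 68.0
```

```bash
python3 - <<'E'
from h import *
st();move([543,253,215],-39)
E
```

```text
35.15 [526.9  51.  239.8] [1.  0.3 0.8] 68.0
[[ 0.985 -0.159 -0.062]
 [-0.158 -0.987  0.016]
 [-0.064 -0.006 -0.998]] [-6.9 14.4 86.4  0.5 82.9  2.2]
shift cm [ -1.45 -20.18   2.69] turn 29.9 yaw -9.1
```

Request:
{"op": "jog_arm", "data": {
  "steps": [
    [-0.3,-4,0.5,6],
    [-0.6,-8,1,12],
    [-0.9,-12,1.5,18],
    [-1.2,-16,2,24],
    [-1.4,-19,2.7,30],
    [-1.4,-20,2.7,30],
    [-1.4,-20,2.7,30]
  ]
}}

```text
t: 35.73
eef_pos: [541.8, 253.3, 212.2]
ee_rot: [[0.777, -0.626, -0.066], [-0.627, -0.779, 0.015], [-0.061, 0.03, -0.998]]
wrist_force: [0.4, -0.1, 0.8]
opening: 67.8
```

```bash
python3 - <<'E'
from h import *
st();move([543,253,93],-39.5); snap('wrist','w17.png')
E
```

```text
35.7333 [541.8 253.3 212.2] [ 0.4 -0.1  0.8] 67.8
[[ 0.777 -0.626 -0.066]
 [-0.627 -0.779  0.015]
 [-0.061  0.03  -0.998]] [13.3 22.2 79.2  1.7 82.1 51.9]
shift cm [ 0.83 -0.41 11.88] turn 0.6 yaw -38.9
```

View pics/w17.png

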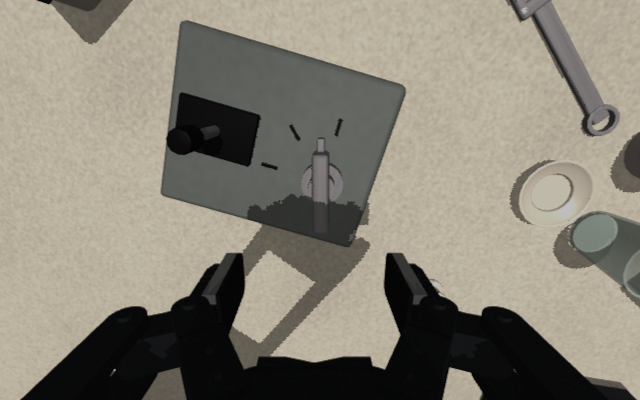

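```bash
python3 - <<'E'
from h import *
c=load('w17.png'); a=ray(c,320,152,110);b=ray(c,320,233,110); print(a.round(1),b.round(1),((a+b)/2).round(1),np.linalg.norm(a-b),np.degrees(np.arctan2(*(a-b)[1::-1])))
p=(a+b)/2; move([543.5,253.5,93],-39.5)
E
```

```text
[565.4 283.7 110. ] [521.4 228.5 110. ] [543.4 256.1 110. ] 70.58799311755804 51.47997119634434
shift cm [ 0.68 -0.6  11.96] turn 0.6 yaw -38.9
```

Request:
{"op": "jog_arm", "data": {
  "steps": [
    [0.6,-0.7,3,0],
    [0.6,-0.7,6,0],
    [0.6,-0.7,9,0],
    [0.6,-0.7,11,0],
    [0.6,-0.7,12,0],
    [0.6,-0.7,12,0]
  ]
}}

```text
t: 36.28
eef_pos: [541.9, 252.5, 90.1]
ee_rot: [[0.775, -0.627, -0.071], [-0.628, -0.778, 0.013], [-0.063, 0.035, -0.997]]
wrist_force: [-0.6, 0.1, -0.3]
opening: 68.0
```

```bash
python3 - <<'E'
from h import *
st();move([543.3,254,93],-39)
E
```

```text
36.2833 [541.9 252.5  90.1] [-0.6  0.1 -0.3] 68.0
[[ 0.775 -0.627 -0.071]
 [-0.628 -0.778  0.013]
 [-0.063  0.035 -0.997]] [13.3 28.3 87.8  1.8 67.7 51.5]
shift cm [-0.  -0.2 -0.3] turn -0.0 yaw -39.0
```

Now I close on the bar, holding the pose.

Request:
{"op": "jog_arm", "data": {
  "steps": [
    [0,-0.2,-0.2,0],
    [0,-0.2,-0.2,0],
    [0,-0.2,-0.2,0],
    [0,-0.2,-0.2,0],
    [0,-0.2,-0.2,0],
    [0,-0.2,-0.2,0],
    [0,-0.2,-0.2,0],
    [0,-0.2,-0.2,0]
  ],
  "claw": -1
}}

```text
t: 36.95
eef_pos: [541.8, 256.4, 94.2]
ee_rot: [[0.776, -0.627, -0.072], [-0.627, -0.779, 0.016], [-0.066, 0.033, -0.997]]
wrist_force: [-8.3, 6.0, 10.3]
opening: 12.4
```

Request:
{"op": "jog_arm", "data": {
  "steps": [
    [0,0,0,-5],
    [0,0,0,-10],
    [0,0,0,-15],
    [0,0,0,-20],
    [0,0,0,-25],
    [0,0,0,-29.5],
    [0,0,0,-29.5],
    [0,0,0,-29.5]
  ]
}}

```text
t: 37.62
eef_pos: [540.5, 256.9, 94.3]
ee_rot: [[0.984, -0.165, -0.074], [-0.164, -0.986, 0.016], [-0.076, -0.004, -0.997]]
wrist_force: [-4.9, 3.5, -0.4]
opening: 11.8
```

```bash
python3 - <<'E'
from h import *
s=st();move([543.3,254,93],-9.4); print(s['wrist_torque'])
E
```

```text
37.6167 [540.5 256.9  94.3] [-4.9  3.5 -0.4] 11.8
[[ 0.984 -0.165 -0.074]
 [-0.164 -0.986  0.016]
 [-0.076 -0.004 -0.997]] [13.6 28.1 87.4  2.  68.3 22.3]
shift cm [0.34 0.24 0.11] turn -0.1 yaw -9.5
[ 0.03362296  0.64841649 -0.01473732]
```

Now I open, rise and check the angle.

Request:
{"op": "jog_arm", "data": {
  "steps": [
    [0,0,0,0],
    [0,0,0,0],
    [0,0,0,0],
    [0,0,0,0],
    [0,0,0,0],
    [0,0,0,0]
  ],
  "claw": 0.6
}}

```text
t: 38.12
eef_pos: [540.8, 256.8, 94.5]
ee_rot: [[0.983, -0.166, -0.073], [-0.165, -0.986, 0.016], [-0.075, -0.004, -0.997]]
wrist_force: [0.3, -0.5, 0.4]
opening: 68.1
```

Request:
{"op": "jog_arm", "data": {
  "steps": [
    [0,0,-3,0],
    [0,0,-7,0],
    [0,0,-11,0],
    [0,0,-14,0],
    [0,0,-14,0]
  ]
}}

```text
t: 38.53
eef_pos: [554.9, 255.2, 242.1]
ee_rot: [[0.984, -0.166, -0.06], [-0.165, -0.986, 0.019], [-0.062, -0.009, -0.998]]
wrist_force: [1.1, -0.2, 0.7]
opening: 68.5
```

```bash
python3 - <<'E'
from h import *
st(); snap('wrist','w18.png'); crop('w18.png',150,0,430,210,'c18.png',2.8)
E
```

```text
38.5333 [554.9 255.2 242.1] [ 1.1 -0.2  0.7] 68.5
[[ 0.984 -0.166 -0.06 ]
 [-0.165 -0.986  0.019]
 [-0.062 -0.009 -0.998]] [13.1 22.3 74.9  1.9 85.9 22.5]
```

View pics/c18.png

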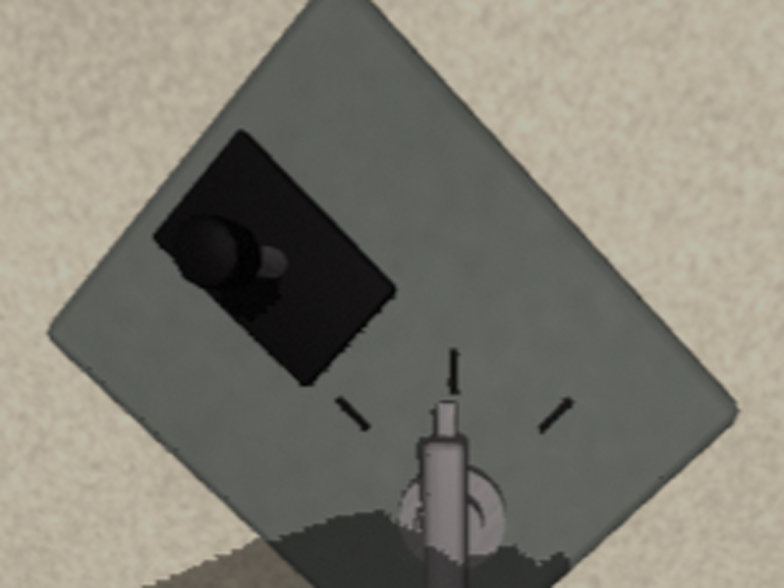

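```bash
python3 - <<'E'
from h import *
c=load('w18.png'); print(ray(c,150+207/2.8,250/2.8,140).round(1),ray(c,150+280/2.8,262/2.8,62).round(1))
c=load('w17.png'); print(ray(c,182,139,140).round(1))
for u,v in [(447,405)]: print(ray(load('w18.png'),150+u/2.8,v/2.8,97))
move([494,352,190],35.6)
E
```

```text
[496.  355.6 140. ] [496.1 355.6  62. ]
[498.5 354.9 140. ]
[550.23229145 299.28706828  97.        ]
shift cm [-7.14 -8.55  5.42] turn -45.1 yaw -9.5
```

Request:
{"op": "jog_arm", "data": {
  "steps": [
    [-2.5,-3,1,-7],
    [-5,-6,2,-14],
    [-7,-8.7,3,-21],
    [-7,-8.7,4,-28],
    [-7,-8.7,5,-35],
    [-7,-8.7,5,-42],
    [-7,-8.7,5,-45],
    [-7,-8.7,5,-45]
  ]
}}

```text
t: 39.25
eef_pos: [494.9, 352.9, 192.3]
ee_rot: [[0.812, 0.58, -0.067], [0.582, -0.813, 0.017], [-0.045, -0.053, -0.998]]
wrist_force: [0.6, -0.8, 0.1]
opening: 68.7
```

```bash
python3 - <<'E'
from h import *
st(); snap('wrist','w19.png'); move([496,354,125],35.6)
E
```

```text
39.25 [494.9 352.9 192.3] [ 0.6 -0.8  0.1] 68.7
[[ 0.812  0.58  -0.067]
 [ 0.582 -0.813  0.017]
 [-0.045 -0.053 -0.998]] [ 23.5  23.7  79.9   2.5  79.6 -12.6]
shift cm [0.42 0.32 6.76] turn -0.2 yaw 35.4
```

View pics/w19.png

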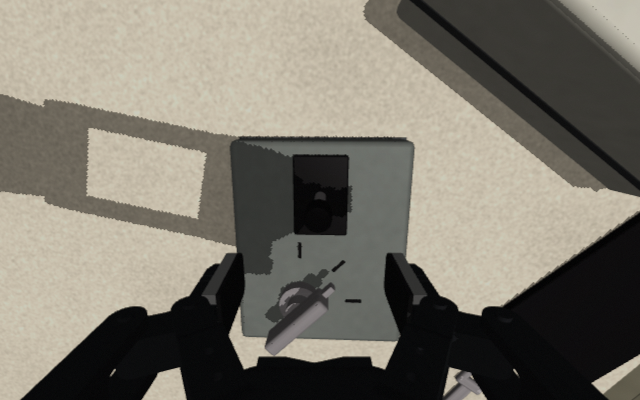

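```bash
python3 - <<'E'
from h import *
c=load('w19.png'); print(ray(c,319,215,140).round(1)); move([496,354,125],35.6)
E
```

```text
[492.9 360.  140. ]
shift cm [0.42 0.32 6.76] turn -0.2 yaw 35.4
```

Request:
{"op": "jog_arm", "data": {
  "steps": [
    [0.4,0.2,2,0],
    [0.4,0.2,4,0],
    [0.4,0.2,5.8,0],
    [0.4,0.2,6.6,0],
    [0.4,0.2,6.6,0]
  ]
}}

```text
t: 39.72
eef_pos: [493.7, 353.9, 124.0]
ee_rot: [[0.815, 0.576, -0.071], [0.578, -0.816, 0.015], [-0.049, -0.053, -0.997]]
wrist_force: [0.4, 1.1, -0.6]
opening: 68.1
```

Request:
{"op": "jog_arm", "data": {
  "steps": [
    [0,-0.2,0,0],
    [0,-0.2,0,0],
    [0,-0.2,0,0],
    [0,-0.2,0,0],
    [0,-0.2,0,0],
    [0,-0.2,0,0],
    [0,-0.2,0,0],
    [0,-0.2,0,0]
  ],
  "claw": -1
}}

```text
t: 40.38
eef_pos: [492.5, 355.5, 125.6]
ee_rot: [[0.815, 0.576, -0.07], [0.578, -0.816, 0.015], [-0.048, -0.053, -0.997]]
wrist_force: [-3.0, -2.2, 5.0]
opening: 16.5
```

Request:
{"op": "jog_arm", "data": {
  "steps": [
    [0,0.5,0,0],
    [0,1,0.1,0],
    [0,1.5,0.1,0],
    [0,2,0.2,0],
    [0,2.4,0.3,0],
    [0,2.7,0.4,0],
    [0,2.7,0.4,0],
    [0,2.7,0.4,0]
  ]
}}

```text
t: 41.05
eef_pos: [509.5, 332.1, 121.2]
ee_rot: [[0.814, 0.577, -0.067], [0.579, -0.815, 0.014], [-0.047, -0.05, -0.998]]
wrist_force: [-0.7, -2.3, 6.6]
opening: 14.5
```

```bash
python3 - <<'E'
from h import *
st(); snap('wrist','w20.png'); snap('side','s20.png'); crop('s20.png',200,100,330,200,'c20.png',5)
E
```

```text
41.05 [509.5 332.1 121.2] [-0.7 -2.3  6.6] 14.5
[[ 0.814  0.577 -0.067]
 [ 0.579 -0.815  0.014]
 [-0.047 -0.05  -0.998]] [ 21.3  27.1  84.9   2.3  71.3 -14.8]
```

View pics/w20.png

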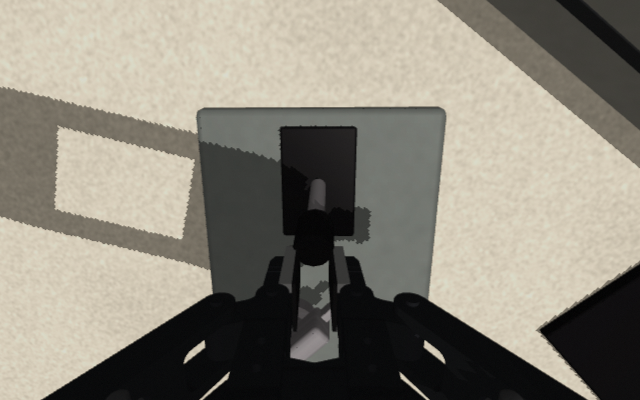

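View pics/c20.png

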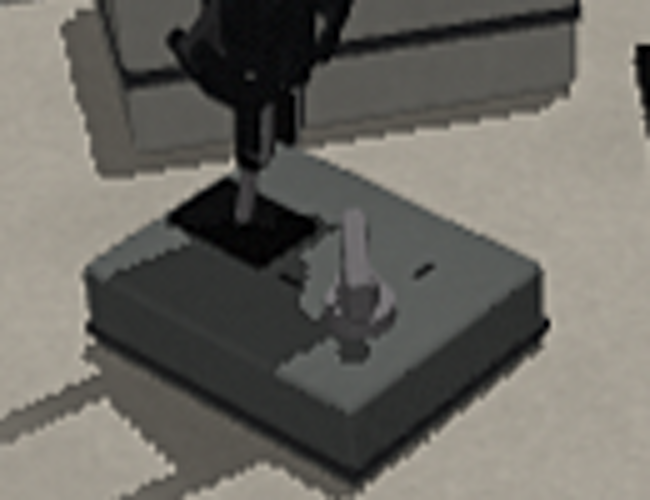

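```bash
python3 - <<'E'
from h import *
crop('w20.png',240,110,400,360,'c21.png',2.4)
E
```

```text
(no output)
```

View pics/c21.png

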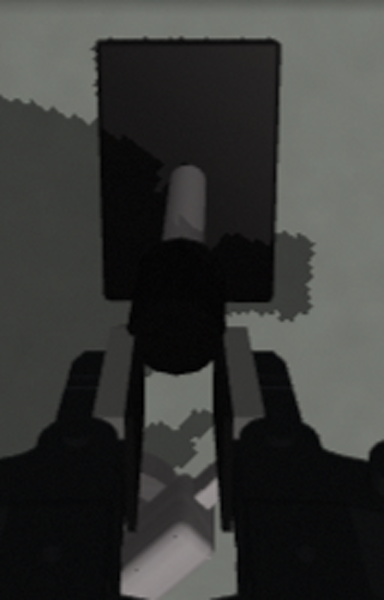

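Request:
{"op": "jog_arm", "data": {
  "steps": [
    [0,0,0,0],
    [0,0,0,0],
    [0,0,0,0],
    [0,0,0,0],
    [0,0,0,0],
    [0,0,0,0],
    [0,0,0,0],
    [0,0,0,0]
  ]
}}

```text
t: 41.82
eef_pos: [509.5, 332.2, 121.3]
ee_rot: [[0.814, 0.577, -0.067], [0.579, -0.815, 0.014], [-0.047, -0.05, -0.998]]
wrist_force: [-2.1, -1.4, 1.6]
opening: 14.7
```

Request:
{"op": "jog_arm", "data": {
  "steps": [
    [0,0.1,0,0],
    [0,0.1,0,0],
    [0,0.1,0,0],
    [0,0.1,0,0],
    [0,0.1,0,0],
    [0,0.1,0,0],
    [0,0.1,0,0],
    [0,0.1,0,0]
  ]
}}

```text
t: 42.48
eef_pos: [509.9, 331.5, 121.1]
ee_rot: [[0.814, 0.577, -0.067], [0.579, -0.815, 0.014], [-0.047, -0.05, -0.998]]
wrist_force: [-0.4, 1.0, -1.9]
opening: 14.0
```

Request:
{"op": "jog_arm", "data": {
  "steps": [
    [0,0.1,0,0],
    [0,0.1,0,0],
    [0,0.1,0,0],
    [0,0.1,0,0],
    [0,0.1,0,0],
    [0,0.1,0,0],
    [0,0.1,0,0],
    [0,0.1,0,0]
  ]
}}

```text
t: 43.15
eef_pos: [510.3, 330.7, 120.8]
ee_rot: [[0.814, 0.577, -0.068], [0.579, -0.815, 0.014], [-0.047, -0.051, -0.998]]
wrist_force: [0.2, 2.6, -5.9]
opening: 14.5
```

```bash
python3 - <<'E'
from h import *
snap('wrist','w21.png'); crop('w21.png',240,110,400,360,'c22.png',2.4)
E
```

```text
(no output)
```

View pics/c22.png

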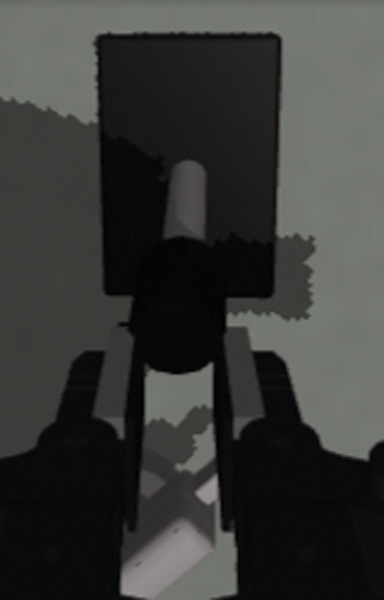

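```bash
python3 - <<'E'
from h import *
c=load('w21.png'); d=np.array([.582,-.813,0])
k0=np.array([490.5,358.5,64])
for th in (0,.2,.3,.4,.45,.5):
    for h in (50,76):
        p=k0+d*h*np.sin(th)+np.array([0,0,h*np.cos(th)]); u=proj(c,p); print(th,h,((u[0]-240)*2.4),((u[1]-110)*2.4))
print('base',[(x-o)*2.4 for x,o in zip(proj(c,k0),(240,110))])
E
```

```text
0 50 172.73914686648664 192.34970496853649
0 76 165.24465968470744 222.5169334089494
0.2 50 173.17967684306754 235.19604206138246
0.2 76 166.29847932547636 297.1296606337324
0.3 50 173.5617793494392 254.46234380865997
0.3 76 167.1381790900705 329.26364671899864
0.4 50 174.0377590025493 271.9109810188081
0.4 76 168.1431994398482 357.26159810247105
0.45 50 174.30708084556213 279.88730204836276
0.45 76 168.6966917146934 369.620675366884
0.5 50 174.59509764603834 287.3378380418576
0.5 76 169.27828695305925 380.8630228846687
base [np.float64(182.14815422577126), np.float64(154.4760429659979)]
```

Request:
{"op": "jog_arm", "data": {
  "steps": [
    [0,0.2,0,0],
    [0,0.4,0,0],
    [0,0.6,0,0],
    [0,0.8,0,0],
    [0,0.8,0,0],
    [0,0.8,0,0]
  ]
}}

```text
t: 43.7
eef_pos: [516.0, 323.8, 121.4]
ee_rot: [[0.815, 0.576, -0.066], [0.578, -0.816, 0.014], [-0.045, -0.05, -0.998]]
wrist_force: [0.3, -0.0, -0.5]
opening: -0.2
```

```bash
python3 - <<'E'
from h import *
st();snap('wrist','w22.png'); crop('w22.png',240,110,400,360,'c23.png',2.4)
E
```

```text
43.7 [516.  323.8 121.4] [ 0.3 -0.  -0.5] -0.2
[[ 0.815  0.576 -0.066]
 [ 0.578 -0.816  0.014]
 [-0.045 -0.05  -0.998]] [ 20.4  27.2  84.7   2.2  71.3 -15.7]
```

View pics/c23.png

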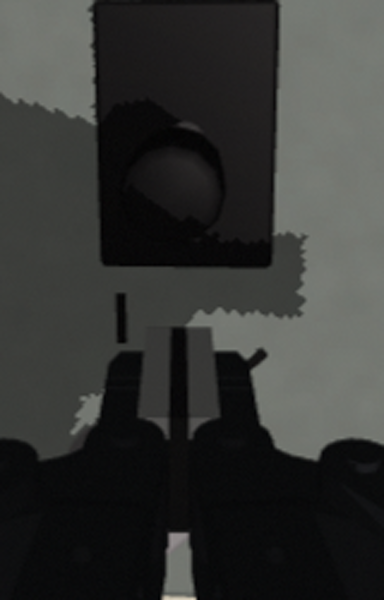

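```bash
python3 - <<'E'
from h import *
c=load('w22.png'); k=ray(c,240+173/2.4,110+188/2.4,140); print('knob top',k, ray(c,240+180/2.4,110+135/2.4,62))
d=np.array([.582,-.813]); 
for p in (k[:2],np.array([492.9,360]),np.array([496,355.6]),np.array([498.5,354.9]),np.array([494.5,352])): print((p-[494.5,352])@d,(p-[494.5,352])@[.813,.582])
p=k[:2]-d*45; move([*p,200],35.6)
E
```

```text
knob top [493.67544354 357.57415905 140.        ] [492.81994457 355.35521009  62.        ]
-5.011683163907207 2.5737961634918163
-7.4352000000000125 3.3551999999999813
-2.0538000000000185 3.314700000000013
-0.02969999999998151 4.939799999999987
0.0 0.0
shift cm [-0.23 -8.91 -7.43] turn -0.2 yaw 35.4
```

Request:
{"op": "jog_arm", "data": {
  "steps": [
    [0,0,-3,0],
    [0,0,-7,0],
    [0,-2,-7.8,0],
    [-0.2,-6,-7.8,0],
    [-0.2,-8.9,-7.8,0],
    [-0.2,-8.9,-7.8,0],
    [-0.2,-8.9,-7.8,0]
  ]
}}

```text
t: 44.33
eef_pos: [467.3, 395.4, 204.5]
ee_rot: [[0.813, 0.578, -0.065], [0.58, -0.814, 0.015], [-0.044, -0.049, -0.998]]
wrist_force: [0.3, -0.8, -0.0]
opening: 0.1
```

```bash
python3 - <<'E'
from h import *
st();snap('wrist','w23.png')
k=np.array([494,356]);d=np.array([.582,-.813]); p=k-d*38; move([*p,122],35.6)
E
```

```text
44.3333 [467.3 395.4 204.5] [ 0.3 -0.8 -0. ] 0.1
[[ 0.813  0.578 -0.065]
 [ 0.58  -0.814  0.015]
 [-0.044 -0.049 -0.998]] [28.3 23.4 78.5  2.5 81.  -7.6]
shift cm [0.25 1.24 8.16] turn -0.2 yaw 35.4
```

View pics/w23.png

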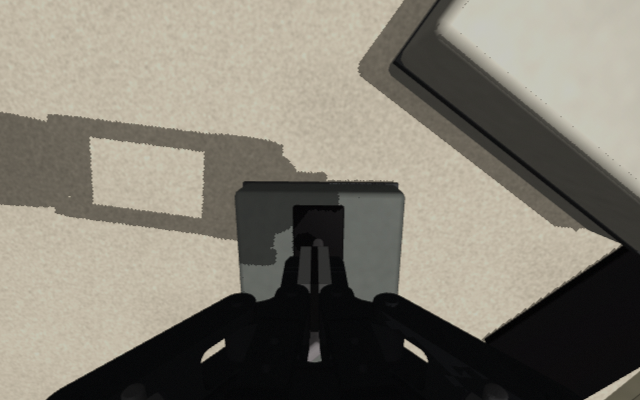

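Request:
{"op": "jog_arm", "data": {
  "steps": [
    [0.2,0.9,3,0],
    [0.2,0.9,6,0],
    [0.2,0.9,7.8,0],
    [0.2,0.9,8.1,0],
    [0.2,0.9,8.1,0]
  ]
}}

```text
t: 44.8
eef_pos: [469.6, 388.0, 121.4]
ee_rot: [[0.815, 0.576, -0.067], [0.578, -0.816, 0.013], [-0.048, -0.049, -0.998]]
wrist_force: [-0.1, 0.3, -0.4]
opening: -0.1
```

```bash
python3 - <<'E'
from h import *
s=st()
k=np.array([494,356]);d=np.array([.582,-.813]);q=np.array(s['eef_pos'][:2])-k; print(q@d,q@[.813,.582])
E
```

```text
44.8 [469.6 388.  121.4] [-0.1  0.3 -0.4] -0.1
[[ 0.815  0.576 -0.067]
 [ 0.578 -0.816  0.013]
 [-0.048 -0.049 -0.998]] [27.6 27.1 85.   2.6 71.1 -8.6]
-40.251511750598524 -1.2471588005992706
```

Request:
{"op": "jog_arm", "data": {
  "steps": [
    [0,1,0,0],
    [0,2,0,0],
    [0,2.6,0,0],
    [0,3.2,0,0],
    [0,3.7,-0.1,0],
    [0,4.1,-0.1,0],
    [0,4.4,-0.1,0],
    [0,4.4,-0.1,0]
  ]
}}

```text
t: 45.47
eef_pos: [495.4, 351.8, 120.4]
ee_rot: [[0.815, 0.576, -0.067], [0.578, -0.816, 0.013], [-0.047, -0.049, -0.998]]
wrist_force: [0.1, 1.1, 0.4]
opening: 0.2
```

```bash
python3 - <<'E'
from h import *
s=st()
k=np.array([494,356]);d=np.array([.582,-.813]);q=np.array(s['eef_pos'][:2])-k; print(q@d,q@[.813,.582])
snap('side','s24.png'); crop('s24.png',200,100,330,200,'c24.png',5)
snap('top','t24.png'); crop('t24.png',150,165,280,285,'c25.png',5)
E
```

```text
45.4667 [495.4 351.8 120.4] [0.1 1.1 0.4] 0.2
[[ 0.815  0.576 -0.067]
 [ 0.578 -0.816  0.013]
 [-0.047 -0.049 -0.998]] [ 23.5  27.1  85.1   2.3  71.1 -12.5]
4.248021218331089 -1.3246946811830214
```

View pics/c24.png

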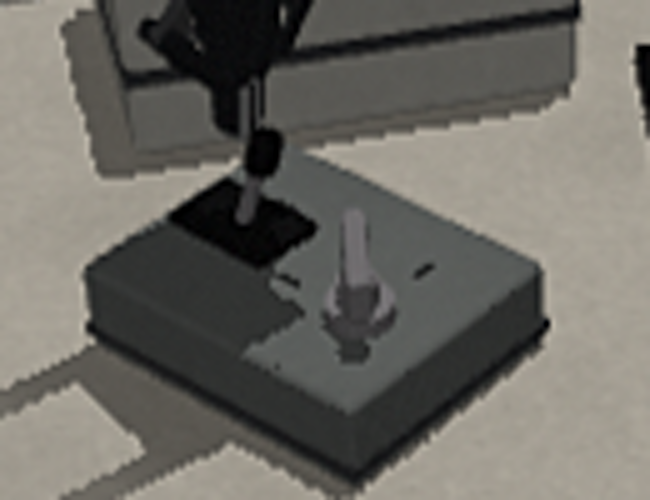

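View pics/c25.png

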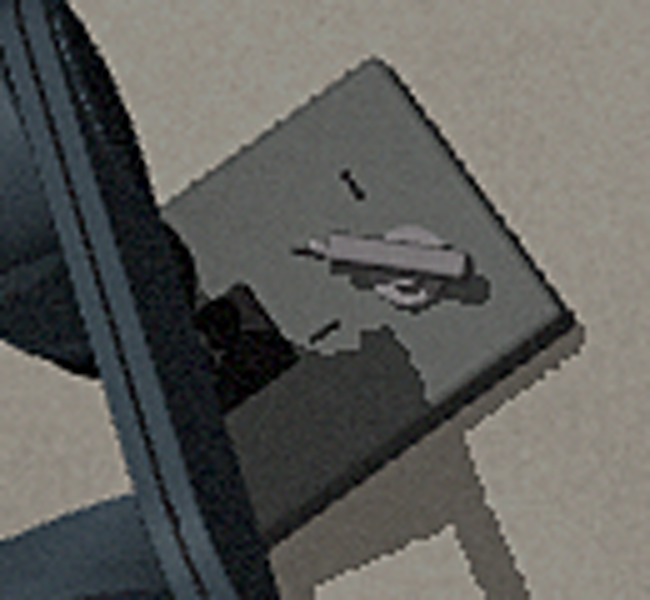

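```bash
python3 - <<'E'
from h import *
c=load('s24.png'); d=np.array([.582,-.813,0])
crop('side0.png',200,100,330,200,'c26.png',5)
for k0 in ([494,356,64],):
  for th in (0,.3,.4,.5):
    p=np.array(k0)+d*63*np.sin(th)+np.array([0,0,63*np.cos(th)]); u=proj(c,p); print(k0,th,(u[0]-200)*5,(u[1]-100)*5)
  u=proj(c,k0);print('base',(u[0]-200)*5,(u[1]-100)*5)
E
```

```text
[494, 356, 64] 0 234.05610675966074 129.19183223786968
[494, 356, 64] 0.3 258.34032717018175 144.91665525532042
[494, 356, 64] 0.4 266.2845091295783 151.8097517862455
[494, 356, 64] 0.5 274.0055893739485 159.41331147516905
base 243.6540803394645 219.46472775874867
```

View pics/c26.png

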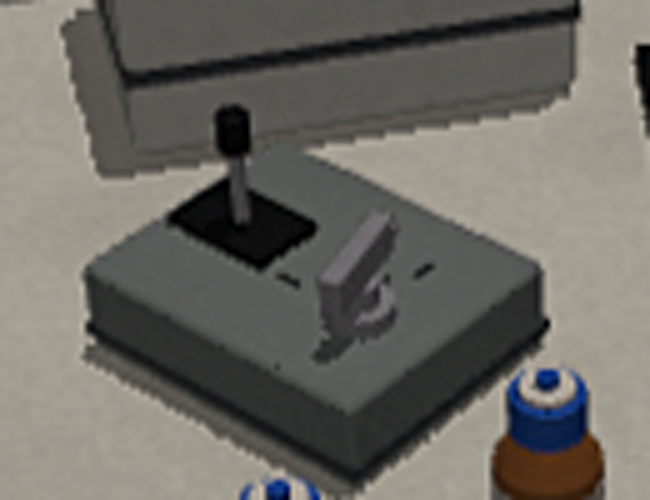

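The side view puts the knob at crop (263,152), about 0.38 rad. I'll go slightly further and hold for 2 s.

Request:
{"op": "jog_arm", "data": {
  "steps": [
    [0,0.2,0,0],
    [0,0.4,0,0],
    [0,0.4,0,0],
    [0,0.4,0,0],
    [0,0.4,0,0],
    [0,0.4,0,0],
    [0,0.4,0,0],
    [0,0.4,0,0]
  ]
}}

```text
t: 46.23
eef_pos: [497.2, 349.0, 120.2]
ee_rot: [[0.815, 0.576, -0.067], [0.578, -0.816, 0.013], [-0.048, -0.049, -0.998]]
wrist_force: [0.1, 1.3, -0.3]
opening: 0.0
```

Request:
{"op": "jog_arm", "data": {
  "steps": [
    [0,0,0,0],
    [0,0,0,0],
    [0,0,0,0],
    [0,0,0,0],
    [0,0,0,0],
    [0,0,0,0],
    [0,0,0,0],
    [0,0,0,0]
  ]
}}

```text
t: 46.9
eef_pos: [497.2, 349.0, 120.2]
ee_rot: [[0.815, 0.576, -0.067], [0.578, -0.816, 0.013], [-0.048, -0.049, -0.998]]
wrist_force: [-1.1, 1.7, 0.9]
opening: -0.2
```

Request:
{"op": "jog_arm", "data": {
  "steps": [
    [0,0,0,0],
    [0,0,0,0],
    [0,0,0,0],
    [0,0,0,0],
    [0,0,0,0],
    [0,0,0,0],
    [0,0,0,0],
    [0,0,0,0]
  ]
}}

```text
t: 47.57
eef_pos: [497.2, 349.0, 120.2]
ee_rot: [[0.815, 0.576, -0.067], [0.578, -0.816, 0.013], [-0.048, -0.049, -0.998]]
wrist_force: [-0.5, 0.9, -0.0]
opening: 0.0
```

Request:
{"op": "jog_arm", "data": {
  "steps": [
    [0,0,0,0],
    [0,0,0,0],
    [0,0,0,0],
    [0,0,0,0],
    [0,0,0,0],
    [0,0,0,0],
    [0,0,0,0],
    [0,0,0,0]
  ]
}}

```text
t: 48.23
eef_pos: [497.2, 349.0, 120.2]
ee_rot: [[0.815, 0.576, -0.067], [0.578, -0.816, 0.013], [-0.048, -0.049, -0.998]]
wrist_force: [-0.8, 1.4, -0.5]
opening: -0.3
```

```bash
python3 - <<'E'
from h import *
s=st()
snap('side','s25.png'); crop('s25.png',200,100,330,200,'c27.png',5)
E
```

```text
48.2333 [497.2 349.  120.2] [-0.8  1.4 -0.5] -0.3
[[ 0.815  0.576 -0.067]
 [ 0.578 -0.816  0.013]
 [-0.048 -0.049 -0.998]] [ 23.2  27.1  85.1   2.3  71.1 -12.9]
```

View pics/c27.png

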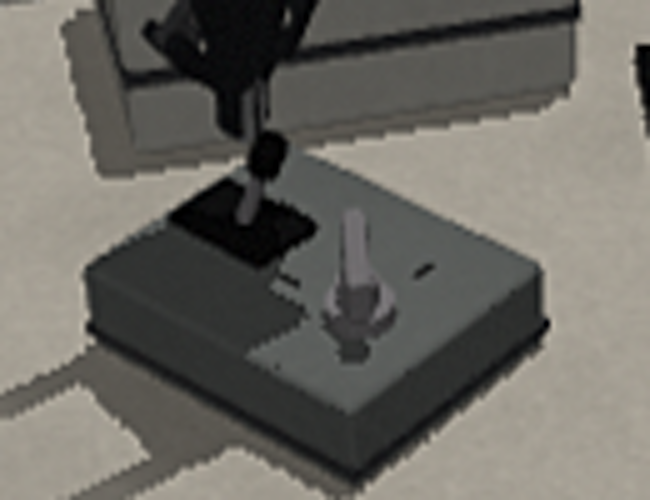

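It was held at about 0.42 rad for over 2 s. I'll back off and let the lever recentre.

Request:
{"op": "jog_arm", "data": {
  "steps": [
    [0,-1,0,0],
    [0,-2,0,0],
    [0,-3,0,0],
    [0,-4.2,0,0],
    [0,-5.5,0,0],
    [0,-5.5,0,0],
    [0,-5.5,0,0]
  ]
}}

```text
t: 48.87
eef_pos: [464.7, 394.8, 122.9]
ee_rot: [[0.813, 0.578, -0.067], [0.58, -0.815, 0.012], [-0.048, -0.049, -0.998]]
wrist_force: [-0.3, -1.3, 0.5]
opening: -0.1
```

Request:
{"op": "jog_arm", "data": {
  "steps": [
    [0,0,-3,0],
    [0,0,-7,0],
    [0,0,-10,0],
    [0,0,-11,0],
    [0,0,-11,0]
  ]
}}

```text
t: 49.28
eef_pos: [474.2, 394.0, 236.4]
ee_rot: [[0.814, 0.578, -0.061], [0.58, -0.815, 0.016], [-0.04, -0.048, -0.998]]
wrist_force: [0.5, -0.3, 0.5]
opening: -0.2
```

```bash
python3 - <<'E'
from h import *
s=st()
snap('side','s26.png'); crop('s26.png',200,100,330,200,'c28.png',5)
move([543,255,225],-9.4)
E
```

```text
49.2833 [474.2 394.  236.4] [ 0.5 -0.3  0.5] -0.2
[[ 0.814  0.578 -0.061]
 [ 0.58  -0.815  0.016]
 [-0.04  -0.048 -0.998]] [27.9 22.7 75.1  2.4 84.9 -7.7]
shift cm [-2.28 15.37  0.22] turn 44.9 yaw 35.5
```

View pics/c28.png

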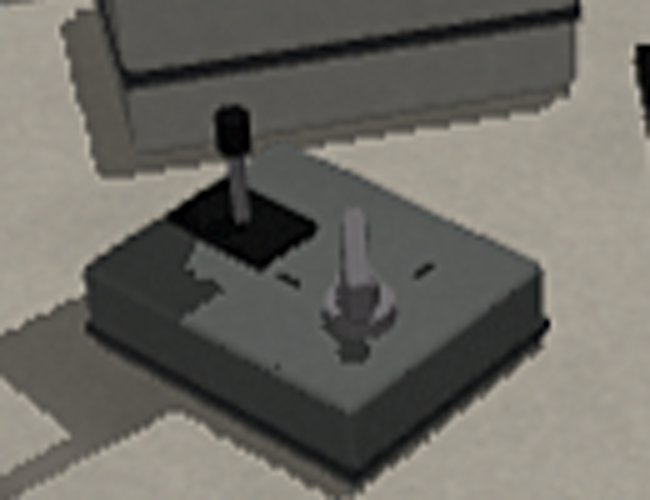

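Request:
{"op": "jog_arm", "data": {
  "steps": [
    [-0.5,3,0,6],
    [-1,6,0,12],
    [-1.5,9,0,18],
    [-2,12,0,24],
    [-2.3,15.2,0,30],
    [-2.3,15.2,0,36],
    [-2.3,15.2,0,42],
    [-2.3,15.2,0,45]
  ],
  "claw": 0.6
}}

```text
t: 50.0
eef_pos: [541.2, 254.7, 224.2]
ee_rot: [[0.982, -0.174, -0.07], [-0.174, -0.985, 0.012], [-0.071, 0.0, -0.998]]
wrist_force: [-1.0, 0.3, -0.5]
opening: 68.5
```

Request:
{"op": "jog_arm", "data": {
  "steps": [
    [0,0,0,0],
    [0,0,0,0]
  ]
}}

```text
t: 50.17
eef_pos: [539.9, 254.0, 221.3]
ee_rot: [[0.982, -0.173, -0.075], [-0.173, -0.985, 0.011], [-0.075, 0.002, -0.997]]
wrist_force: [0.4, 0.9, -0.8]
opening: 68.5
```

```bash
python3 - <<'E'
from h import *
s=st()
snap('wrist','w27.png')
move([541,256,92],-9.4)
E
```

```text
50.1667 [539.9 254.  221.3] [ 0.4  0.9 -0.8] 68.5
[[ 0.982 -0.173 -0.075]
 [-0.173 -0.985  0.011]
 [-0.075  0.002 -0.997]] [13.5 22.1 78.1  1.6 83.8 23.3]
shift cm [ 1.03 -0.21 12.95] turn -0.5 yaw -9.9
```

View pics/w27.png

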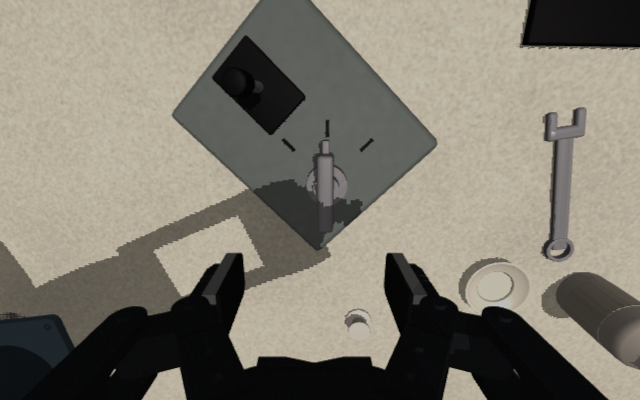

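Request:
{"op": "jog_arm", "data": {
  "steps": [
    [1.2,-0.2,3,0],
    [1.2,-0.2,6,0],
    [1.2,-0.2,9,0],
    [1.2,-0.2,11.5,0],
    [1.2,-0.2,12.8,0],
    [1.2,-0.2,12.8,0]
  ]
}}

```text
t: 50.72
eef_pos: [539.4, 255.0, 88.9]
ee_rot: [[0.982, -0.171, -0.082], [-0.171, -0.985, 0.009], [-0.082, 0.005, -0.997]]
wrist_force: [-0.5, -0.7, 0.9]
opening: 68.4
```

Request:
{"op": "jog_arm", "data": {
  "steps": [
    [0,0,-0.2,0],
    [0,0,-0.2,0],
    [0,0,-0.2,0],
    [0,0,-0.2,0],
    [0,0,-0.2,0],
    [0,0,-0.2,0],
    [0,0,-0.2,0],
    [0,0,-0.2,0]
  ],
  "claw": -1
}}

```text
t: 51.38
eef_pos: [540.0, 255.3, 92.5]
ee_rot: [[0.982, -0.17, -0.08], [-0.17, -0.985, 0.01], [-0.08, 0.004, -0.997]]
wrist_force: [-2.6, 0.3, 6.4]
opening: 12.5
```

Request:
{"op": "jog_arm", "data": {
  "steps": [
    [0,0,0,6],
    [0,0,0,12],
    [0,0,0,18],
    [0,0,0,24],
    [0,0,0,30],
    [0,0,0,36],
    [0,0,0,42],
    [0,0,0,46]
  ]
}}

```text
t: 52.05
eef_pos: [540.4, 254.8, 92.7]
ee_rot: [[0.556, -0.828, -0.079], [-0.83, -0.558, 0.009], [-0.051, 0.06, -0.997]]
wrist_force: [0.0, -1.2, -0.6]
opening: 12.0
```

Request:
{"op": "jog_arm", "data": {
  "steps": [
    [0,0,0,2],
    [0,0,0,2],
    [0,0,0,2]
  ]
}}

```text
t: 52.3
eef_pos: [540.4, 254.9, 92.7]
ee_rot: [[0.529, -0.845, -0.079], [-0.847, -0.531, 0.009], [-0.049, 0.062, -0.997]]
wrist_force: [-0.8, 0.1, -2.7]
opening: 12.6
```

```bash
python3 - <<'E'
from h import *
s=st();print(s['wrist_torque']); move([541,256,92],-54.5)
E
```

```text
52.3 [540.4 254.9  92.7] [-0.8  0.1 -2.7] 12.6
[[ 0.529 -0.845 -0.079]
 [-0.847 -0.531  0.009]
 [-0.049  0.062 -0.997]] [13.6 28.4 87.3  1.7 68.6 70.9]
[ 0.24825119 -0.25209048  1.11927317]
shift cm [-0.06 -0.12  0.07] turn -3.5 yaw -58.0
```

There is 1.1 N m of torque against the closed stop. I'll release, rise and check.

Request:
{"op": "jog_arm", "data": {
  "steps": [
    [0,0,0,-2],
    [0,0,0,-3],
    [0,0,0,-3],
    [0,0,0,-3],
    [0,0,0,-3],
    [0,0,0,-3],
    [0,0,0,-3]
  ],
  "claw": 0.6
}}

```text
t: 52.88
eef_pos: [540.5, 254.8, 92.8]
ee_rot: [[0.572, -0.816, -0.078], [-0.818, -0.575, 0.009], [-0.052, 0.059, -0.997]]
wrist_force: [-0.7, -0.8, 0.1]
opening: 68.3
```

Request:
{"op": "jog_arm", "data": {
  "steps": [
    [0,0,-3,0],
    [0,0,-7,0],
    [0,0,-11,0],
    [0,0,-14,0],
    [0,0,-14,0]
  ]
}}

```text
t: 53.3
eef_pos: [555.2, 254.4, 240.3]
ee_rot: [[0.573, -0.817, -0.065], [-0.818, -0.575, 0.012], [-0.047, 0.047, -0.998]]
wrist_force: [0.1, -0.4, -0.0]
opening: 67.9
```

```bash
python3 - <<'E'
from h import *
s=st()
snap('wrist','w28.png');crop('w28.png',140,0,400,260,'c29.png',2.3); snap('side','s28.png'); snap('top','t28.png')
E
```

```text
53.3 [555.2 254.4 240.3] [ 0.1 -0.4 -0. ] 67.9
[[ 0.573 -0.817 -0.065]
 [-0.818 -0.575  0.012]
 [-0.047  0.047 -0.998]] [13.3 22.7 74.6  1.5 86.2 68.1]
```

View pics/c29.png

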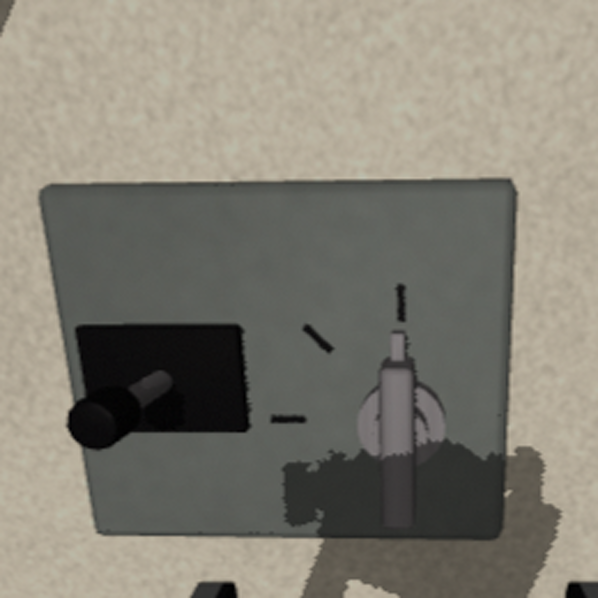

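View pics/s28.png

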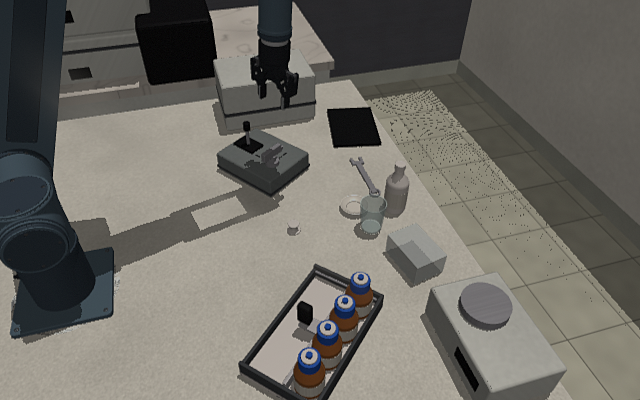

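View pics/t28.png

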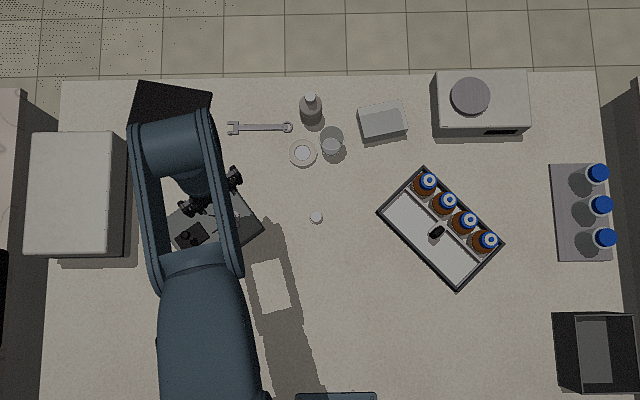

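The nose points at the 0° mark, the lever is upright, all four bottles are clamped, and the bystanders haven't moved. I'm handing in.

```bash
python3 - <<'E'
from h import *
print(ctrl.job_done())
E
```

```text
the job is handed in; nothing more can be done
None
```

The whole sequence is done and handed in at about 53 s of simulated time; the hand-in reported no verdict.

**Tray:**
- I pulled the slide open to its stop, where it resisted with about 20 N. I stood all four amber bottles upright in one row, then pushed the slide 60 mm home, again to about 20 N.
- Afterwards I measured the fence's back face at x ≈ 14 mm and the bottles at x ≈ 40–46 mm, y ≈ -99, -31, 37 and 102 mm.

**Purge module:**
- I turned the valve to 45°, with its nose on the middle mark. I then held the prime lever at about 0.42 rad for a little over 2 s, and it recentred when let go.
- Finally I closed the valve against its stop. The last pictures show the nose on the 0° mark, the lever upright, and the beaker, filter cap and dish in their places.

**What went wrong on the way:**
- The first bottle landed on the tray's back wall with about 77 N at the wrist. I lifted it and set it down again further forward.
- One bottle was knocked aside during the run. I measured it again before picking it up.
- My first hold of the lever, gripping the knob, slipped out when I pushed it further, and my estimate of its tilt was uncertain. I repeated the hold by pushing with closed fingers.
- The tool slowly tilted by about 4° over the run, which had no visible effect on the result.

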